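# Make up the kiln test board: full cone box and test tiles against the fences

### The arm

A 6-joint arm with a two-finger parallel gripper is mounted at the origin on a cart in front of the work surface, level with it; the furniture and walls round the work are solid. World frame = base frame: x ahead of the robot, y to its left, z up, the work surface at z = 0. Lengths are in mm, angles in rad, forces in N, time in s.
With the tool pointing down it reaches from about 350 to 725 mm from the base axis. Payload 6 kg.
Tool frame: the origin (TCP) lies between the finger pads; the fingertips stand env.tcp_to_tips ahead of it and the grasp point (between the pads) is the TCP (env.tcp_to_tips is the distance from the TCP to the fingertips, in mm); z points along the fingers, y is the line along which they close (so a half turn about z gives the same grasp; the last joint's range is limited). The gripper opens to 85 mm and grips with 20 to 120 N. Pads are 22 mm wide; open, the fingers measure 114 mm over their backs; the gripper's body (76 mm by 85 mm) begins 54 mm behind the grasp point. The pads swing forward as they close: fully open they stand 13 mm farther back than shut.
Start: joints at [1.506, 0.04, 0.085, 0, -1.615, -0.334], TCP at [232.96, 552.906, 250.261] pointing down, gripper open.
Joint ranges: [-2.56, 2.56], [-1.29, 2.01], [-1.08, 1.49], [-3.29, 1.98], [-2.81, -0.18], [-2.99, 2.99]. Speed limits (rad/s): [2.57, 2.57, 3.01, 3.14, 3.14, 3.14].

### API

Orientations are given as a rotation vector (axis times angle).
In Python, from plant import telemetry, cams, order, env gives the robot as it stands. The module is installed in compiled form; this text tells all that it offers.
- The arm moves only by the tool drive_tool, never from a script. Its argument "increments" is a list of rows, each a list of 7 numbers: the turn, a rotation vector about the tool's x, y, z in rad, then the shift along the tool's x, y, z in m, then the gripper's target within -1 to 1 (fully open at 1, half-way at 0, shut at -1). A call has 1 to 20 rows; each row is the pose to reach, as a shift and turn from the pose commanded when the call began, along the tool's axes at that moment; what a row does not reach only later rows make up. A row lasts 1/10 s, in which the tool goes at most 50 mm and 8.59 degrees, less where a joint would pass 70% of its speed; a pose out of reach is approached as far as the arm can. A call with a gripper value outside its range is refused whole. The fingers move at their own pace and stop on an object; "force" is the grip in N (left out, the last holds). Time passes only in rows, so rows that repeat a pose let the fingers close. It gives the time, the measured TCP pose, the force, the opening and the grip force at its end, in the units of the state.
- telemetry.state(): the state, without advancing time (a new reading comes with each control period).
- cams.grab_frame(name): name is "scene" or "top" or "wrist"; returns a dict with "frame" (480x640x3 uint8, red, green, blue), "range_z" (480x640 float32, mm along the optical axis (not along the pixel's ray), 0 where there is no reading), "intrinsics" (3x3 intrinsics, pixels), "extrinsics" (4x4, takes a point from camera to world coordinates); the wrist camera has in their place "hand_eye" (4x4, takes a point from camera to tool coordinates, whose origin is the TCP and whose axes are the flange's). Camera axes: x right, y up, looking along -z (the intrinsics and any distortion apply to the point x, -y, -z); pixel columns grow to the right and rows downward; lengths in mm; the calibration is good to about 2 mm. A picture is of the moment at which its call begins: read the wrist's pose just before it.
- order.hand_in(): hands the job in; it is judged then, once.
The state is a dict: "time": time; "joints": joint angles; "qvel": joint speeds; "effort": joint torques, N m; "eef_pos": TCP position; "orientation": TCP orientation; "force": force on the tool from outside, world axes, zero at the start; "wrist_torque": the same for the moment, N m; "opening": finger opening in mm; "finger_force": force on a finger pad.
Only numpy, scipy, OpenCV 4.12 (cv2) and the standard library are available. Lean on these libraries where they do the work, as an engineer would, in place of code of your own. Each camera call takes 0.05 s, during which the arm holds its last target. There are 200 camera calls.

### The job

Only one of the identical small cardboard cone boxes is still full: lift them to find the heavy one. Put it flat on the test board, right way up and pushed fully home into the corner of the two raised fences, its long side against the back fence and one end against the left fence. Lay every test tile flat on the same board, right way up and to the right of the box, with one short end pushed square against the back fence; put the empty boxes away in the low tray, right way up, and do not disturb the other tools.

Things in the scene. Friction and masses are not known exactly. Their poses are not given: they have to be found in the camera images.
- box_a: One of three identical-looking closed cardboard cone boxes, 40 x 66 x 32 mm (own x, y, z), flat on the table in a row in front of the board, between tray (left) and tiles (right). Exactly one is full, 0.32 to 0.41 kg, and it can be any of them; an empty one weighs 0.08 to 0.10 kg. Rigid, stays closed. Origin: centre of the underside; z up, y along its length.
- box_b: One of three identical-looking closed cardboard cone boxes, 40 x 66 x 32 mm (own x, y, z), flat on the table in a row in front of the board, between tray (left) and tiles (right). Exactly one is full, 0.32 to 0.41 kg, and it can be any of them; an empty one weighs 0.08 to 0.10 kg. Rigid, stays closed. Origin: centre of the underside; z up, y along its length.
- box_c: One of three identical-looking closed cardboard cone boxes, 40 x 66 x 32 mm (own x, y, z), flat on the table in a row in front of the board, between tray (left) and tiles (right). Exactly one is full, 0.32 to 0.41 kg, and it can be any of them; an empty one weighs 0.08 to 0.10 kg. Rigid, stays closed. Origin: centre of the underside; z up, y along its length.
- tile_a: A fired test tile, terracotta half covered with glaze, 34 x 52 x 8 mm (own x, y, z), lying on the table at the right (two or three tiles; None: absent this time). Weighs about 32 g. Origin: centre of its underside; y along its 52 mm length, its short ends at y = +-26 mm.
- tile_b: A fired test tile, terracotta half covered with glaze, 34 x 52 x 8 mm (own x, y, z), lying on the table at the right (two or three tiles; None: absent this time). Weighs about 32 g. Origin: centre of its underside; y along its 52 mm length, its short ends at y = +-26 mm.
- tile_c: A fired test tile, terracotta half covered with glaze, 34 x 52 x 8 mm (own x, y, z), lying on the table at the right (two or three tiles; None: absent this time). Weighs about 32 g. Origin: centre of its underside; y along its 52 mm length, its short ends at y = +-26 mm.
- test_board: The test board: plywood, 160 x 270 x 12 mm (own x, y, z), fixed to the table. Wooden fences 12 mm wide, 8 mm high above the deck, run along the whole back (+x) and left (+y) edges; front and right are open; clear deck 148 x 258 mm. Origin: centre of the underside; x away from the robot to the back fence, y to the left fence; deck at z = 12 mm, fence tops 20 mm.
- corner (a point): Inner corner of the test board where the inner faces of back and left fence meet, at deck level; at (68, 123, 12) mm in the board's frame, axes as the board's. The deck extends from it towards -x and -y; the back fence's inner face is its plane x = 0, the left fence's its plane y = 0.
- tray: Low open wooden tray for the empty boxes, fixed to the table at the left: 110 x 132 x 18 mm outside (own x, y, z), walls and floor 4 mm, so 102 x 124 mm inside; it holds two boxes side by side, lengthwise along x. Origin: centre of its underside, on the table; x away from the robot, y along its length.
- yellow_rib: A bystander, not to be disturbed: yellow plastic edging tool with an upright fin, 14 x 86 x 22 mm, lying on the table left of the tray. Origin: centre of its underside.

How it is judged:
By the outcome, as a careful person would: the job done as asked, in the order asked, and still so for the second after the job is handed in, with the robot touching nothing.
Of tile_a, tile_b, tile_c only 2 to 3 are there at a start; the rules pass over those that are not, and their reading is None.
At some moment in a run one of tile_a, tile_b, tile_c may be knocked a few centimetres aside while the robot is not near it.
Once in a run the grip may slacken for a moment while it holds something.
It also fails if it takes over 210 s, if anything falls off the work surface, if the arm or the gripper's body presses on something with over 40 N, if the wrist force passes 120 N, or if a joint passes its speed limit or range.

## Working session

There is one attempt and no reset: what is moved stays moved. The work goes in short steps, Python scripts to look and compute and a tool call to move; the robot and the scene stay as the last step left them, time stands still between calls to the robot, and variables do not carry over. Pictures are saved under pics/ and viewed, at most 16 in all, crops included, and the job is handed in when it is done.

Besides the shell and the picture viewer there is one more tool, called after "Call:" as a command line: name --pt "numbers of a row" for each row, then --argument value for the rest. drive_tool: Moves the arm, as the interface text tells. Its arguments: {"type":"object","properties":{"increments":{"type":"array"},"force":{"type":"number"}},"required":["increments"]}

```bash
mkdir -p pics; cat > h.py <<'E'
import numpy as np, cv2
from scipy.spatial.transform import Rotation as R
from plant import telemetry, cams, order, env
def grab(n):
    s=telemetry.state(); d=cams.grab_frame(n)
    if n=='wrist':
        T=np.eye(4);T[:3,:3]=R.from_rotvec(s['orientation']).as_matrix();T[:3,3]=s['eef_pos']
        d['extrinsics']=T@np.array(d['hand_eye'])
    return d
def save(d,f): cv2.imwrite('pics/'+f,d['frame'][:,:,::-1])
def ray(d,uv,z):
    K=np.array(d['intrinsics']);E=np.array(d['extrinsics']);uv=np.atleast_2d(uv).astype(float)
    c=np.c_[(uv[:,0]-K[0,2])/K[0,0],-(uv[:,1]-K[1,2])/K[1,1],-np.ones(len(uv))]
    w=c@E[:3,:3].T;t=(z-E[2,3])/w[:,2]
    return E[:3,3]+w*t[:,None]
def cloud(d):
    v,u=np.mgrid[0:480,0:640];z=d['range_z'];K=np.array(d['intrinsics']);E=np.array(d['extrinsics'])
    c=np.stack([(u-K[0,2])/K[0,0]*z,-(v-K[1,2])/K[1,1]*z,-z],-1)
    return c@E[:3,:3].T+E[:3,3]
E
python3 - <<'E'
from h import *
s=telemetry.state();print(s,env.tcp_to_tips,[x for x in dir(env) if x[0]!='_'])
for n in('top','scene'):
    d=grab(n);save(d,n+'0.png');print({k:(v.tolist() if k in('intrinsics','extrinsics') else getattr(v,'shape',v)) for k,v in d.items()})
    np.savez('/tmp/%s0.npz'%n,**d)
E
```

```text
{'time': 0.0, 'joints': array([ 1.50566497e+00,  4.08261392e-02,  8.38145689e-02, -4.84639997e-04,
       -1.61549304e+00, -3.33676686e-01]), 'qvel': array([ 6.04161049e-04,  4.31851149e-04, -4.37872796e-05, -9.23279440e-04,
       -4.04405151e-04, -1.85918147e-03]), 'effort': array([ 8.84090132e-04, -3.68189406e+01,  3.47414124e+01,  6.93194434e+00,
       -5.36479609e-03,  1.31627147e-05]), 'eef_pos': array([232.80598952, 552.67612183, 249.26866785]), 'orientation': array([ 3.07762507e+00, -6.21922129e-01, -3.94251249e-04]), 'force': array([ 0.34428763, -0.94388235, -0.55833014]), 'wrist_torque': array([-0.00857672, -0.02993927, -0.07762245]), 'finger_force': 0.0, 'opening': 85.33050562075515} 19.0 ['Unreachable', 'tcp_to_tips']
{'frame': (480, 640, 3), 'range_z': (480, 640), 'intrinsics': [[494.0501177553947, 0.0, 315.3747940046846], [0.0, 494.0501177553947, 237.0749398475221], [0.0, 0.0, 1.0]], 'extrinsics': [[-0.045992230508938824, 0.9714347867607442, -0.23280715153087536, 276.10031092406786], [-0.998940691986952, -0.045072450550068845, 0.00927189808190296, -24.250981861728693], [-0.0014861444890170146, 0.2329869723236021, 0.9724787206422766, 1218.6964212767368], [0.0, 0.0, 0.0, 1.0]]}
{'frame': (480, 640, 3), 'range_z': (480, 640), 'intrinsics': [[526.6943908221151, 0.0, 323.58322659684285], [0.0, 526.6943908221151, 236.35804358695495], [0.0, 0.0, 1.0]], 'extrinsics': [[0.8502026028925164, 0.3083006109592207, -0.42673910919549146, 31.695705319142625], [-0.5261054277066393, 0.46799932356069057, -0.7100631747135955, -858.8446467894753], [-0.01919929614346361, 0.8282073209220667, 0.5600928678341551, 700.9261721865884], [0.0, 0.0, 0.0, 1.0]]}
```

View pics/top0.png

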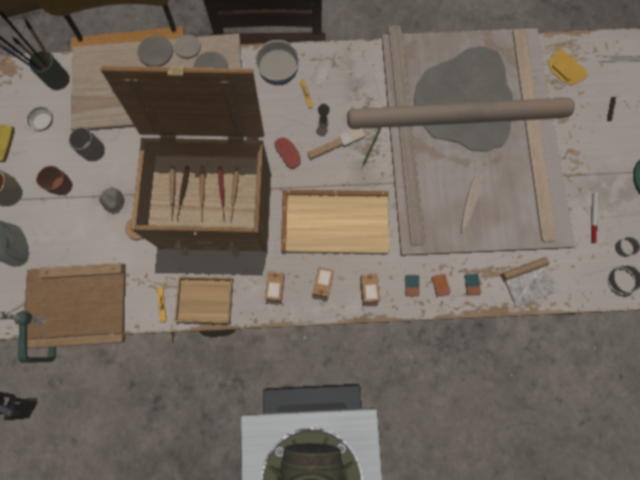

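View pics/scene0.png

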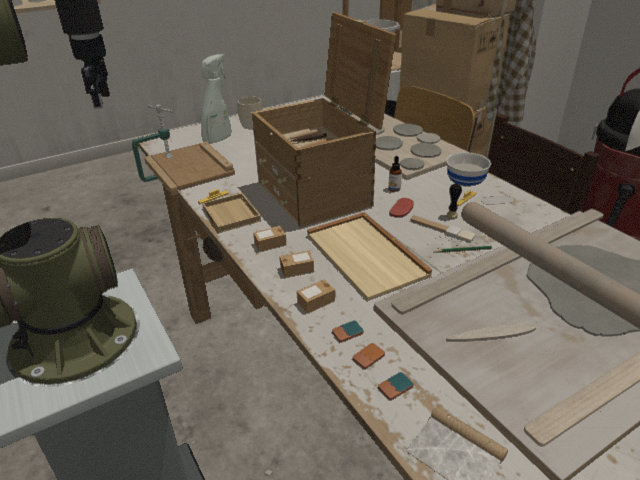

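The top view shows the tray (204,301), the rib (162,303), boxes at (274,288), (323,282) and (370,290), three tiles at (412,285), (441,285) and (472,284), and the board (335,222). The chest stands close to the board's left end. The scene view agrees.

```bash
python3 - <<'E'
from h import *
d=dict(np.load('/tmp/top0.npz'));hsv=cv2.cvtColor(d['frame'],cv2.COLOR_RGB2HSV)
P=cloud(d)
print('table z', [np.round(P[v,u],1).tolist() for u,v in((300,265),(450,265),(250,265),(345,265))])
def rect(m,z,name,x0,x1,y0,y1,amin=60):
    k=np.zeros_like(m);k[y0:y1,x0:x1]=m[y0:y1,x0:x1]
    for c in cv2.findContours(k,cv2.RETR_EXTERNAL,cv2.CHAIN_APPROX_NONE)[0]:
        if cv2.contourArea(c)<amin: continue
        w=ray(d,c[:,0,:],z)[:,:2].astype(np.float32);r=cv2.minAreaRect(w)
        print(name,np.round(r[0],1),np.round(r[1],1),round(r[2],1))
h=P[:,:,2]
rect(((h>18)&(h<60)).astype(np.uint8),32,'box',255,395,262,312)
m=((hsv[:,:,1]>90)).astype(np.uint8)
rect(m,8,'tile',400,490,268,302)
rect((hsv[:,:,1]>60).astype(np.uint8),32,'boxc',255,395,262,312)
rect((hsv[:,:,1]>60).astype(np.uint8),20,'board',270,395,182,260,500)
rect((hsv[:,:,1]>60).astype(np.uint8),18,'tray',168,240,270,330,500)
rect((hsv[:,:,1]>60).astype(np.uint8),10,'rib',145,172,270,330,60)
print('chest',P[150:250,140:272][h[150:250,140:272]>60].reshape(-1,3).min(0),P[150:250,140:272][h[150:250,140:272]>60].max(0))
x=cv2.resize(d['frame'][170:345,140:500],None,fx=2.2,fy=2.2,interpolation=cv2.INTER_CUBIC);cv2.imwrite('pics/crop.png',x[:,:,::-1])
E
```

```text
table z [[497.5, 5.8, 2.1], [480.7, -369.3, -1.2], [504.3, 131.4, -3.8], [492.7, -106.6, -0.3]]
box [ 428.  -161.8] [67.2 41. ] 1.8
box [443.2  69.3] [41.2 67.2] 82.1
box [447.8 -48.8] [39.8 67.7] 74.9
tile [ 417.7 -266.5] [30.1 17.2] 87.4
tile [ 413.3 -416.3] [30.5 17.2] 87.4
tile [ 431.5 -337.8] [49.5 33.4] 9.2
boxc [ 428.2 -161.2] [43.2 67.7] 87.4
boxc [443.3  69.7] [40.9 68.9] 81.9
boxc [448.3 -48.5] [40. 69.] 74.9
board [603.4 -84.9] [273.1 163.9] 86.4
tray [412.4 231.3] [156.4 127.4] 86.1
rib [419. 348.] [26.9 90.3] 89.7
chest [276.10031092 -24.25098186  60.02660228] [ 753.35787381  356.12940377 1218.69642128]
```

View pics/crop.png

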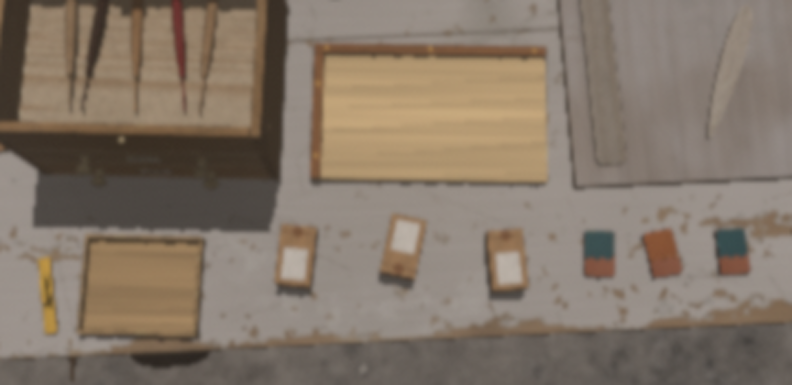

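```bash
cat >> h.py <<'E'
def plan(x,y,z,ang,s=None):
    """ang: world angle (deg, mod 180) of the closing line; prints the row (turn rad, shift m) and joint-6 change"""
    s=s or telemetry.state();R0=R.from_rotvec(s['orientation']).as_matrix()
    best=None
    for k in range(-2,3):
        a=np.radians(ang+180*k);yv=np.array([np.cos(a),np.sin(a),0]);zv=np.array([0,0,-1.]);Rt=np.c_[np.cross(yv,zv),yv,zv]
        rv=R.from_matrix(R0.T@Rt).as_rotvec()
        if best is None or np.linalg.norm(rv)<np.linalg.norm(best): best=rv
    sh=R0.T@(np.array([x,y,z])-s['eef_pos'])/1000
    print('row',np.round(best,3).tolist(),np.round(sh,4).tolist())
def st():
    s=telemetry.state();Rm=R.from_rotvec(s['orientation']).as_matrix()
    print('t',round(s['time'],1),'p',np.round(s['eef_pos'],1),'close',round(np.degrees(np.arctan2(Rm[1,1],Rm[0,1])),1),'j',np.round(s['joints'],2),'F',np.round(s['force'],2),'open',round(s['opening'],1),'ff',round(s['finger_force'],1))
E
python3 - <<'E'
from h import *
st();print(np.round(grab('wrist')['hand_eye'],3).tolist())
plan(400,60,260,90)
E
```

```text
t 0.1 p [232.8 552.7 249.4] close -112.8 j [ 1.51  0.04  0.08 -0.   -1.62 -0.33] F [-0.85 -0.02 -0.65] open 85.4 ff 0.0
[[0.0, 0.944, 0.329, 85.442], [1.0, -0.0, 0.0, -0.154], [0.0, 0.329, -0.944, -124.448], [0.0, 0.0, 0.0, 1.0]]
row [0.001, 0.0, -0.399] [0.3454, 0.3892, -0.0099]
```

Call:
drive_tool --pt "0 0 -0.4 0.172 0.195 0 1" --pt "0 0 -0.4 0.172 0.195 0 1" --pt "0 0 -0.4 0.172 0.195 0 1" --pt "0 0 -0.4 0.172 0.195 0 1" --pt "0 0 -0.4 0.172 0.195 0 1" --pt "0 0 -0.4 0.172 0.195 0 1" --pt "0 0 -0.4 0.345 0.389 0 1" --pt "0 0 -0.4 0.345 0.389 0 1" --pt "0 0 -0.4 0.345 0.389 0 1" --pt "0 0 -0.4 0.345 0.389 0 1" --pt "0 0 -0.4 0.345 0.389 0 1" --pt "0 0 -0.4 0.345 0.389 0 1" --pt "0 0 -0.4 0.345 0.389 0 1" --pt "0 0 -0.4 0.345 0.389 0 1"

```text
time: 1.55
eef_pos: [399.8, 61.0, 250.0]
orientation: [3.142, 0.002, -0.001]
force: [-0.0, 0.8, 0.3]
opening: 85.6
finger_force: 0.0
```

```bash
python3 - <<'E'
from h import *
st();d=grab('wrist');save(d,'w1.png');np.savez('/tmp/w1.npz',**d);print(d['intrinsics'].tolist())
P=cloud(d);print(np.nanpercentile(P[:,:,2],[1,50,99]),[np.round(P[v,u],1).tolist() for u,v in((320,240),(100,100),(500,400))])
E
```

```text
t 1.6 p [399.8  61.  250. ] close -89.9 j [ 0.66 -0.5  -0.37 -0.   -1.71  0.91] F [-0.03  0.8   0.31] open 85.6 ff 0.0
[[431.70089181119556, 0.0, 320.3395532768629], [0.0, 431.70089181119556, 246.1595994953293], [0.0, 0.0, 1.0]]
[-7.68287367e+02  6.91731602e-01  3.09701465e+02] [[361.0, 61.2, 0.6], [481.8, 241.5, 1.0], [410.9, 14.4, 281.8]]
```

View pics/w1.png

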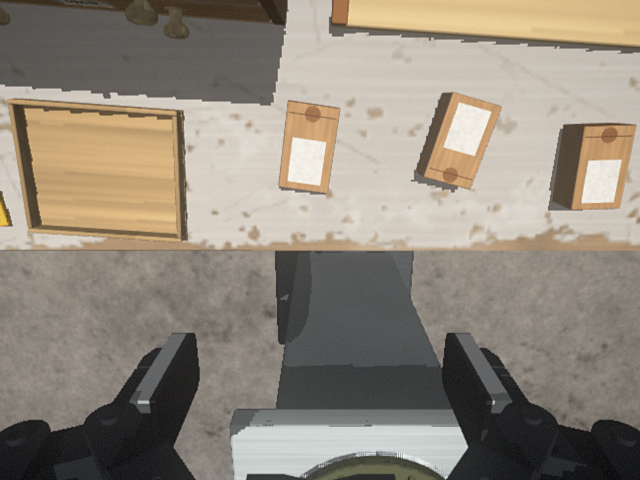

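The wrist view shows three boxes with label up at (310,147), (462,140) and (595,167), and the tray at (98,170). I'll measure their tops from the depth.

```bash
cat >> h.py <<'E'
def rects(d,m,z,amin=200):
    out=[]
    for c in cv2.findContours(m.astype(np.uint8),cv2.RETR_EXTERNAL,cv2.CHAIN_APPROX_NONE)[0]:
        if cv2.contourArea(c)<amin: continue
        r=cv2.minAreaRect(ray(d,c[:,0,:],z)[:,:2].astype(np.float32))
        u=c[:,0,:].mean(0);out.append(r);print('uv',u.round(),'c',np.round(r[0],1),'wh',np.round(r[1],1),'ang',round(r[2],1))
    return out
E
python3 - <<'E'
from h import *
d=dict(np.load('/tmp/w1.npz'));P=cloud(d);h=P[:,:,2]
m=(h>29)&(h<36);m[250:]=0;m[:85]=0
rects(d,m,32)
m=(h>15.5)&(h<20);m[250:]=0;m[:90]=0;m[:,260:]=0;m=cv2.morphologyEx(m.astype(np.uint8),cv2.MORPH_CLOSE,np.ones((5,5)));print('tray');rects(d,m,18)
s=telemetry.state()
for b in((443,69,82),(448,-49,75),(428,-162,92)):plan(*b[:2],16,b[2])
E
```

```text
uv [601. 166.] c [ 431.3 -160.5] wh [66.3 42.6] ang 1.7
uv [308. 146.] c [446.5  70.6] wh [39.9 66.1] ang 81.9
uv [461. 141.] c [451.5 -47.8] wh [41. 66.] ang 75.1
tray
uv [ 98. 169.] c [423.8 243.4] wh [133.1 110.1] ang 86.1
row [0.0, 0.001, 0.142] [0.0435, -0.0075, 0.234]
row [0.0, 0.001, 0.264] [0.0482, 0.1105, 0.234]
row [0.0, 0.001, -0.033] [0.0279, 0.2235, 0.234]
```

Call:
drive_tool --pt "0 0 0.142 0.046 -0.009 0.15 1" --pt "0 0 0.142 0.046 -0.009 0.15 1" --pt "0 0 0.142 0.046 -0.009 0.15 1" --pt "0 0 0.142 0.046 -0.009 0.15 1" --pt "0 0 0.142 0.046 -0.009 0.18 1" --pt "0 0 0.142 0.046 -0.009 0.2 1" --pt "0 0 0.142 0.046 -0.009 0.224 1" --pt "0 0 0.142 0.046 -0.009 0.224 1" --pt "0 0 0.142 0.046 -0.009 0.224 -1" --pt "0 0 0.142 0.046 -0.009 0.224 -1" --pt "0 0 0.142 0.046 -0.009 0.224 -1" --pt "0 0 0.142 0.046 -0.009 0.224 -1" --pt "0 0 0.142 0.046 -0.009 0.224 -1" --pt "0 0 0.142 0.046 -0.009 0.224 -1" --pt "0 0 0.142 0.046 -0.009 0.224 -1" --pt "0 0 0.142 0.046 -0.009 0.224 -1" --force 40

```text
time: 3.2
eef_pos: [446.8, 70.1, 28.1]
orientation: [-3.133, 0.22, -0.004]
force: [-2.1, 1.2, 6.9]
opening: 39.2
finger_force: 42.2
```

```bash
python3 - <<'E'
from h import *
st()
E
```

```text
t 3.2 p [446.8  70.1  28.1] close -98.0 j [ 0.61 -0.29 -0.63  0.   -1.23  0.82] F [-2.15  1.19  6.88] open 39.2 ff 42.2
```

Call:
drive_tool --pt "0 0 0 0 0 -0.015 -1" --pt "0 0 0 0 0 -0.03 -1" --pt "0 0 0 0 0 -0.03 -1" --pt "0 0 0 0 0 -0.03 -1" --pt "0 0 0 0 0 -0.03 -1" --pt "0 0 0 0 0 -0.03 -1"

```text
time: 3.8
eef_pos: [445.4, 69.3, 55.4]
orientation: [3.133, -0.221, -0.002]
force: [0.0, -1.0, -0.9]
opening: 38.9
finger_force: 41.4
```

```bash
python3 - <<'E'
from h import *
st()
E
```

```text
t 3.8 p [445.4  69.3  55.4] close -98.1 j [ 0.61 -0.32 -0.59 -0.   -1.3   0.82] F [ 0.03 -0.98 -0.94] open 38.9 ff 41.4
```

Call:
drive_tool --pt "0 0 0 0 0 0.02 -1" --pt "0 0 0 0 0 0.029 -1" --pt "0 0 0 0 0 0.029 -1" --pt "0 0 0 0 0 0.029 1" --pt "0 0 0 0 0 0.029 1" --pt "0 0 0 0 0 0.029 1" --pt "0 0 0 0 0 0.029 1" --pt "0 0 0 0 0 0 1" --pt "0 0 0 0 0 -0.05 1" --pt "0 0 0 0 0 -0.05 1"

```text
time: 4.8
eef_pos: [449.2, 70.4, 113.6]
orientation: [-3.13, 0.22, -0.017]
force: [1.8, 1.0, 0.7]
opening: 85.2
finger_force: 0.0
```

```bash
python3 - <<'E'
from h import *
st();plan(451,-47.5,26,75)
E
```

```text
t 4.8 p [449.2  70.4 113.6] close -98.0 j [ 0.61 -0.35 -0.51  0.   -1.4   0.82] F [1.79 1.04 0.72] open 85.2 ff 0.0
row [-0.005, -0.01, 0.122] [0.0174, 0.1169, 0.0872]
```

Call:
drive_tool --pt "0 0 0.122 0.02 0.117 0 1" --pt "0 0 0.122 0.02 0.117 0 1" --pt "0 0 0.122 0.02 0.117 0 1" --pt "0 0 0.122 0.02 0.117 0 1" --pt "0 0 0.122 0.02 0.117 0.04 1" --pt "0 0 0.122 0.02 0.117 0.08 1" --pt "0 0 0.122 0.02 0.117 0.08 1" --pt "0 0 0.122 0.02 0.117 0.08 -1" --pt "0 0 0.122 0.02 0.117 0.08 -1" --pt "0 0 0.122 0.02 0.117 0.08 -1" --pt "0 0 0.122 0.02 0.117 0.08 -1" --pt "0 0 0.122 0.02 0.117 0.08 -1" --pt "0 0 0.122 0.02 0.117 0.08 -1" --pt "0 0 0.122 0.02 0.117 0.08 -1" --pt "0 0 0.122 0.02 0.117 0.065 -1" --pt "0 0 0.122 0.02 0.117 0.05 -1" --pt "0 0 0.122 0.02 0.117 0.05 -1" --pt "0 0 0.122 0.02 0.117 0.05 -1" --pt "0 0 0.122 0.02 0.117 0.05 -1" --pt "0 0 0.122 0.02 0.117 0.05 -1"

```text
time: 6.8
eef_pos: [448.7, -49.2, 55.4]
orientation: [3.114, -0.412, -0.002]
force: [-0.0, -0.2, -0.2]
opening: 39.3
finger_force: 41.3
```

Call:
drive_tool --pt "0 0 0 0 0 0 -1" --pt "0 0 0 0 0 0 -1" --pt "0 0 0 0 0 0 -1"

```text
time: 7.1
eef_pos: [449.1, -49.2, 56.2]
orientation: [3.114, -0.412, -0.0]
force: [0.2, 0.1, -1.2]
opening: 39.5
finger_force: 41.3
```

```bash
python3 - <<'E'
from h import *
st();
for i in range(3): grab('wrist');st()
E
```

```text
t 7.1 p [449.1 -49.2  56.2] close -105.1 j [ 0.34 -0.31 -0.59  0.   -1.3   0.97] F [ 0.18  0.14 -1.2 ] open 39.5 ff 41.3
t 7.2 p [449.2 -49.1  56.2] close -105.1 j [ 0.34 -0.31 -0.59  0.   -1.3   0.97] F [ 0.85 -0.29 -1.31] open 39.2 ff 41.3
t 7.2 p [449.2 -49.2  56.3] close -105.1 j [ 0.34 -0.31 -0.59  0.   -1.3   0.97] F [-0.19  0.34 -0.32] open 39.1 ff 41.3
t 7.2 p [449.2 -49.1  56.3] close -105.1 j [ 0.34 -0.31 -0.59  0.   -1.3   0.97] F [ 0.26  0.05 -1.36] open 39.2 ff 41.3
```

Call:
drive_tool --pt "0 0 0 0 0 0.02 -1" --pt "0 0 0 0 0 0.029 -1" --pt "0 0 0 0 0 0.029 -1" --pt "0 0 0 0 0 0.029 1" --pt "0 0 0 0 0 0.029 1" --pt "0 0 0 0 0 0.029 1" --pt "0 0 0 0 0 0.029 1" --pt "0 0 0 0 0 0 1" --pt "0 0 0 0 0 -0.05 1" --pt "0 0 0 0 0 -0.05 1" --pt "0 0 -0.293 0.011 0.113 -0.05 1" --pt "0 0 -0.293 0.011 0.113 -0.05 1" --pt "0 0 -0.293 0.011 0.113 -0.05 1" --pt "0 0 -0.293 0.011 0.113 -0.05 1" --pt "0 0 -0.293 0.011 0.113 -0.05 1" --pt "0 0 -0.293 0.011 0.113 -0.01 1" --pt "0 0 -0.293 0.011 0.113 0.029 1" --pt "0 0 -0.293 0.011 0.113 0.029 1"

```text
time: 9.05
eef_pos: [427.0, -159.9, 22.0]
orientation: [-3.14, -0.047, 0.015]
force: [-0.2, 0.3, -0.4]
opening: 85.6
finger_force: 0.0
```

Call:
drive_tool --pt "0 0 0 0 0 0 -1" --pt "0 0 0 0 0 0 -1" --pt "0 0 0 0 0 0 -1" --pt "0 0 0 0 0 0 -1" --pt "0 0 0 0 0 0 -1" --pt "0 0 0 0 0 0 -1" --pt "0 0 0 0 0 0 -1" --pt "0 0 0 0 0 -0.03 -1" --pt "0 0 0 0 0 -0.06 -1" --pt "0 0 0 0 0 -0.06 -1" --pt "0 0 0 0 0 -0.06 -1" --pt "0 0 0 0 0 -0.06 -1" --pt "0 0 0 0 0 -0.06 -1" --force 70

```text
time: 10.35
eef_pos: [429.7, -161.0, 86.0]
orientation: [-3.141, -0.047, 0.004]
force: [0.3, -0.7, -3.3]
opening: 38.3
finger_force: 73.5
```

```bash
python3 - <<'E'
from h import *
st()
for i in range(3): d=grab('wrist');st()
t=grab('top');save(t,'top1.png');np.savez('/tmp/t1.npz',**t);np.savez('/tmp/w2.npz',**d)
save(d,'w2.png')
E
```

```text
t 10.3 p [ 429.7 -161.    86. ] close -88.3 j [ 0.08 -0.31 -0.53 -0.   -1.35  1.52] F [ 0.29 -0.71 -3.31] open 38.3 ff 73.5
t 10.4 p [ 429.8 -161.1   86.2] close -88.3 j [ 0.08 -0.31 -0.53 -0.   -1.35  1.52] F [ 0.21  0.6  -4.53] open 38.5 ff 73.5
t 10.4 p [ 430.  -161.1   86.4] close -88.3 j [ 0.08 -0.31 -0.53 -0.   -1.35  1.52] F [ 0.15  0.01 -3.58] open 38.3 ff 73.5
t 10.5 p [ 430.1 -161.1   86.6] close -88.3 j [ 0.08 -0.31 -0.53 -0.   -1.35  1.52] F [ 0.73  0.79 -3.45] open 38.7 ff 73.5
```

View pics/w2.png

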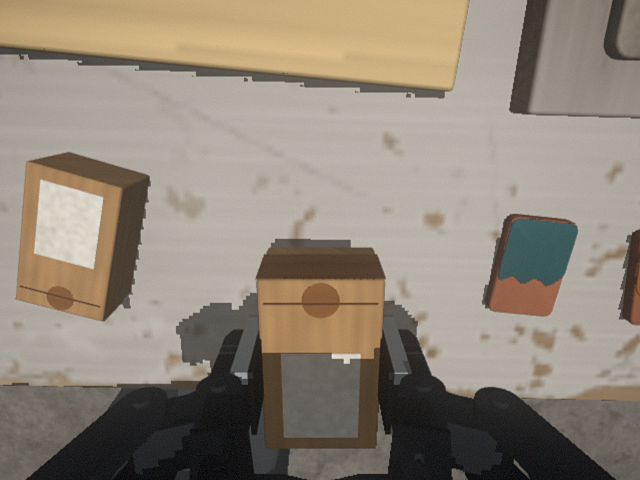

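Box 3 is the heavy one at about 3.7 N. The view shows it held lengthwise at (320,350), with a half-glazed tile at (532,265). I'll check fingertip height against the box and refine the board's pose.

```bash
python3 - <<'E'
from h import *
d=dict(np.load('/tmp/w2.npz'));P=cloud(d)
print('box top',np.median(P[315:340,290:350,2]),'label',np.median(P[380:430,290:350,2]))
for n,sl in(('L',np.s_[330:440,215:258]),('R',np.s_[330:440,386:425])):
    q=P[sl].reshape(-1,3);q=q[(q[:,2]>25)&(q[:,2]<120)];print(n,np.percentile(q[:,2],[0,1,5,20,50]).round(1))
print('board pts',[np.round(P[v,u],1).tolist() for u,v in((100,10),(300,30),(440,60))])
t=dict(np.load('/tmp/t1.npz'));hsv=cv2.cvtColor(t['frame'],cv2.COLOR_RGB2HSV)
m=hsv[:,:,1]>60;k=np.zeros_like(m);k[182:262,276:395]=m[182:262,276:395];rects(t,k,20,500)
s=telemetry.state();plan(640,-10,150,176.4)
E
```

```text
box top 89.26095005837135 label 89.6425722673354
L [ 76.   78.2  83.4  92.1 104.5]
R [ 75.5  77.8  82.9  91.5 105.2]
board pts [[545.7, -67.5, 12.3], [540.7, -149.4, 13.2], [531.1, -208.5, 13.1]]
uv [330. 227.] c [593.5 -87. ] wh [295.4 187. ] ang 87.3
row [-0.001, 0.001, -1.478] [0.2142, -0.1447, -0.0635]
```

Call:
drive_tool --pt "0 0 0 0 0 -0.134 -1" --pt "0 0 0 0 0 -0.134 -1" --pt "0 0 0 0 0 -0.134 -1" --pt "0 0 0.55 0.173 -0.096 -0.134 -1" --pt "0 0 0.55 0.173 -0.096 -0.134 -1" --pt "0 0 0.55 0.173 -0.096 -0.134 -1" --pt "0 0 0.55 0.173 -0.096 -0.134 -1" --pt "0 0 1.1 0.173 -0.096 -0.134 -1" --pt "0 0 1.1 0.173 -0.096 -0.134 -1" --pt "0 0 1.1 0.173 -0.096 -0.134 -1" --pt "0 0 1.1 0.173 -0.096 -0.134 -1" --pt "0 0 1.663 0.173 -0.096 -0.134 -1" --pt "0 0 1.663 0.173 -0.096 -0.134 -1" --pt "0 0 1.663 0.173 -0.096 -0.134 -1" --pt "0 0 1.663 0.173 -0.096 -0.134 -1" --pt "0 0 1.663 0.173 -0.096 -0.134 -1" --pt "0 0 1.663 0.173 -0.096 -0.134 -1"

```text
time: 12.25
eef_pos: [600.5, -59.9, 221.0]
orientation: [2.155, -2.285, -0.0]
force: [-1.3, -0.7, -4.4]
opening: 38.4
finger_force: 75.7
```

```bash
python3 - <<'E'
from h import *
st();d=grab('wrist');save(d,'w3.png');np.savez('/tmp/w3.npz',**d)
E
```

```text
t 12.2 p [600.5 -59.9 221. ] close 176.6 j [ 0.23  0.05  0.04  0.   -1.56 -0.29] F [-1.35 -0.71 -4.42] open 38.4 ff 75.7
```

View pics/w3.png

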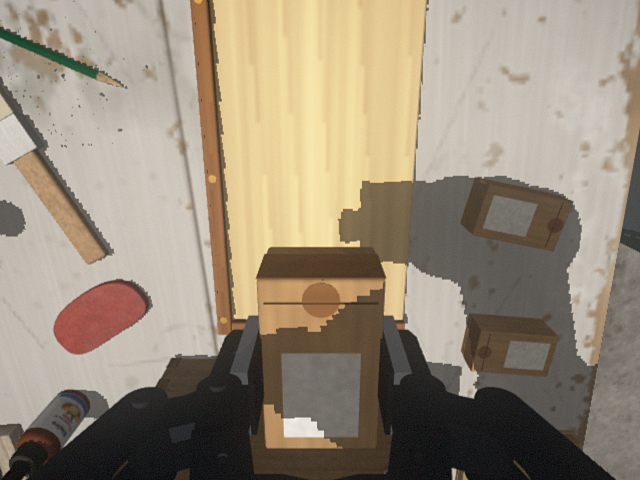

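The view shows the back fence as the brown strip (190,0)–(220,330), the left fence at row ~324 and the corner near (231,318). I'll fit the fence lines.

```bash
python3 - <<'E'
from h import *
d=dict(np.load('/tmp/w3.npz'));f=d['frame'];hsv=cv2.cvtColor(f,cv2.COLOR_RGB2HSV)
for v in(60,200): print(v,[f[v,u].tolist() for u in range(196,236,3)])
for u in(238,250): print(u,[f[v,u].tolist() for v in range(306,340,3)])
V=hsv[:,:,2].astype(int);S=hsv[:,:,1]
inn=[];out=[]
for v in range(10,300,6):
    r=V[v,170:260]; yel=np.where((r>185)&(S[v,170:260]>70))[0]
    br=np.where((S[v,170:260]>110)&(r<185))[0]
    if len(yel) and len(br): inn.append((170+yel[0]-.5,v)); out.append((170+br[0]-.5,v))
def line(p,z):
    w=ray(d,np.array(p),z)[:,:2].astype(np.float32);l=cv2.fitLine(w,cv2.DIST_HUBER,0,.01,.01).ravel();return l
a=line(inn,12);b=line(out,20)
for l in(a,b):print('dir',np.degrees(np.arctan2(l[1],l[0])),'x at y=0',l[2]-l[3]*l[0]/l[1],'y=-100',l[2]+(-100-l[3])*l[0]/l[1])
P=cloud(d)
for v in(60,200):print([round(P[v,u,2],1) for u in range(180,260,5)])
E
```

```text
60 [[149, 104, 66], [156, 110, 68], [161, 112, 72], [167, 117, 76], [166, 113, 71], [105, 76, 48], [98, 84, 62], [105, 89, 64], [230, 203, 149], [230, 203, 150], [229, 202, 147], [231, 207, 152], [235, 211, 155], [235, 213, 155]]
200 [[212, 205, 193], [208, 200, 190], [207, 199, 189], [204, 199, 187], [166, 115, 75], [152, 110, 76], [157, 114, 79], [167, 117, 81], [158, 112, 76], [81, 66, 50], [114, 100, 77], [228, 200, 147], [230, 206, 150], [230, 202, 151]]
238 [[223, 194, 142], [223, 193, 142], [223, 195, 143], [221, 194, 142], [200, 172, 127], [70, 53, 38], [153, 109, 72], [162, 114, 75], [54, 48, 42], [52, 45, 39], [54, 47, 44], [44, 39, 34]]
250 [[227, 200, 145], [227, 201, 147], [230, 202, 147], [170, 148, 114], [86, 82, 81], [89, 88, 84], [85, 85, 82], [89, 88, 85], [85, 82, 80], [84, 81, 80], [84, 81, 81], [87, 84, 82]]
dir 86.276405 x at y=0 679.00464 y=-100 672.4966
dir 86.498245 x at y=0 692.06226 y=-100 685.94293
[np.float64(1.7), np.float64(0.1), np.float64(-0.0), np.float64(21.0), np.float64(21.9), np.float64(21.8), np.float64(20.3), np.float64(12.8), np.float64(13.9), np.float64(11.2), np.float64(13.1), np.float64(12.1), np.float64(13.3), np.float64(13.2), np.float64(13.5), np.float64(11.8)]
[np.float64(0.6), np.float64(1.5), np.float64(1.6), np.float64(0.9), np.float64(-0.1), np.float64(1.5), np.float64(21.4), np.float64(20.7), np.float64(20.3), np.float64(12.8), np.float64(13.9), np.float64(12.9), np.float64(14.5), np.float64(12.2), np.float64(13.8), np.float64(13.0)]
```

```bash
python3 - <<'E'
from h import *
d=dict(np.load('/tmp/w3.npz'))
print(ray(d,[[238,322.5],[238,330]],20)) ; print(ray(d,[[238,320]],12))
P=cloud(d);q=P[240:320,40:160].reshape(-1,3)
m=(P[:,:,2]>26)&(P[:,:,2]<36);m[:,:450]=0;rects(d,m,32)
E
```

```text
[[676.60756823  32.89040774  20.        ]
 [677.48538345  40.09683619  20.        ]]
[[678.29134736  34.81843331  12.        ]]
uv [512. 352.] c [446.4  67.5] wh [43.8 69. ] ang 81.7
uv [520. 217.] c [451.3 -49.8] wh [40.6 69. ] ang 75.1
```

```bash
python3 - <<'E'
from h import *
d=dict(np.load('/tmp/w3.npz'))
w=ray(d,[[258,278],[384,278],[265,448],[377,448]],224);print(w.round(1),w.mean(0),np.linalg.norm(w[0]-w[2]),np.linalg.norm(w[0]-w[1]))
s=telemetry.state();print(s['eef_pos'])
E
```

```text
[[618.1 -93.4 224. ]
 [579.7 -91.2 224. ]
 [622.6 -27.8 224. ]
 [582.8 -25.5 224. ]] [600.81112976 -59.46861947 224.        ] 65.73376342484524 38.516033256534016
[600.48226506 -59.92357949 221.03141678]
```

Call:
drive_tool --pt "0 0 0 -0.056 -0.048 0 -1" --pt "0 0 0 -0.056 -0.048 0 -1" --pt "0 0 0 -0.056 -0.048 0.05 -1" --pt "0 0 0 -0.056 -0.048 0.1 -1" --pt "0 0 0 -0.056 -0.048 0.15 -1" --pt "0 0 0 -0.056 -0.048 0.16 -1" --pt "0 0 0 -0.056 -0.048 0.16 -1" --pt "0 0 0 -0.056 -0.048 0.16 -1" --pt "0 0 0 -0.056 -0.048 0.16 -1" --pt "0 0 0 -0.056 -0.048 0.16 -1"

```text
time: 13.3
eef_pos: [653.3, -6.8, 64.3]
orientation: [-2.149, 2.286, -0.004]
force: [0.7, 1.0, -4.6]
opening: 38.6
finger_force: 75.6
```

```bash
python3 - <<'E'
from h import *
st();plan(651.5,-6.5,43,176.5)
d=grab('wrist');P=cloud(d);print('top z',np.median(P[380:430,290:350,2]))
E
```

```text
t 13.3 p [653.3  -6.8  64.3] close 176.5 j [ 0.3   0.23 -0.05  0.   -1.29 -0.36] F [ 0.66  0.96 -4.58] open 38.6 ff 75.6
row [-0.004, 0.001, -0.001] [-0.0002, 0.0019, 0.0213]
top z 67.56330911496983
```

Call:
drive_tool --pt "0 0 0 0 0 0.012 -1" --pt "0 0 0 0 0 0.018 -1" --pt "0 0 0 0 0 0.021 -1" --pt "0 0 0 0 0 0.0225 -1" --pt "0 0 0 0 0 0.0225 -1" --pt "0 0 0 0 0 0.0225 -1" --pt "0 0 0 0 0 0.0225 -1"

```text
time: 14.05
eef_pos: [651.8, -6.9, 41.9]
orientation: [2.152, -2.288, 0.001]
force: [-10.0, 3.2, 14.2]
opening: 38.7
finger_force: 78.0
```

Call:
drive_tool --pt "0 0 0 0 -0.002 0 -1" --pt "0 0 0 0 -0.003 0 -1" --pt "0 0 0 0 -0.004 0 -1" --pt "0 0 0 0 -0.005 0 -1" --pt "0 0 0 0 -0.006 0 -1" --pt "0 0 0 0 -0.007 0 -1" --pt "0 0 0 0 -0.008 0 -1" --pt "0 0 0 0 -0.008 0 -1" --pt "0 0 0 0 -0.008 0 -1"

```text
time: 14.95
eef_pos: [659.6, -7.9, 41.9]
orientation: [2.152, -2.287, 0.002]
force: [-9.9, 1.7, 13.7]
opening: 38.3
finger_force: 77.9
```

Call:
drive_tool --pt "0 0 0 -0.002 0 0 -1" --pt "0 0 0 -0.003 0 0 -1" --pt "0 0 0 -0.004 0 0 -1" --pt "0 0 0 -0.005 0 0 -1" --pt "0 0 0 -0.006 0 0 -1" --pt "0 0 0 -0.006 0 0 -1" --pt "0 0 0 -0.006 0 0 -1"

```text
time: 15.65
eef_pos: [659.8, -6.0, 42.0]
orientation: [2.146, -2.287, 0.007]
force: [-8.6, -12.0, 12.7]
opening: 38.8
finger_force: 77.8
```

Call:
drive_tool --pt "0 0 0 0 0 -0.001 -1" --pt "0 0 0 0 0 -0.001 -1" --pt "0 0 0 0 0 -0.001 -1" --pt "0 0 0 0 0 -0.001 -1"

```text
time: 16.05
eef_pos: [659.8, -5.0, 41.9]
orientation: [2.147, -2.287, 0.005]
force: [-6.7, -9.0, 8.3]
opening: 38.8
finger_force: 77.3
```

```bash
python3 - <<'E'
from h import *
st();d=grab('wrist');save(d,'w4.png');np.savez('/tmp/w4.npz',**d)
E
```

```text
t 16.1 p [659.8  -5.   41.9] close 176.4 j [ 0.3   0.27 -0.05  0.01 -1.26 -0.36] F [-6.73 -8.97  8.26] open 38.8 ff 77.3
```

View pics/w4.png

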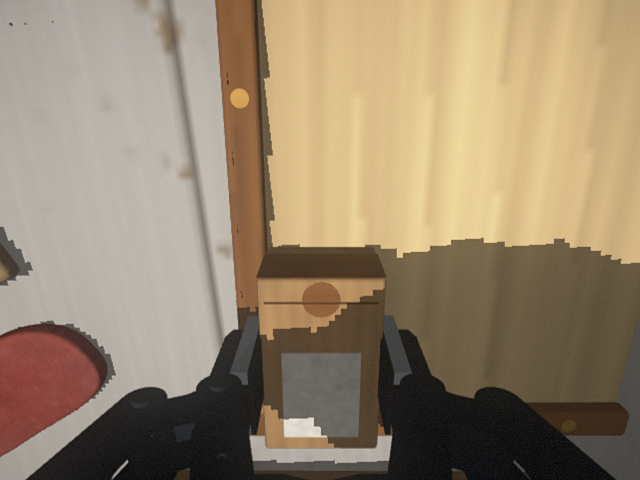

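The box is nearly at the back fence. The left fence shows at (570,420), and a gap of a few mm remains to it.

```bash
python3 - <<'E'
from h import *
d=dict(np.load('/tmp/w4.npz'));f=d['frame']
for u in(550,600): print([f[v,u].tolist() for v in range(396,440,3)])
for v in(20,200): print([f[v,u].tolist() for u in range(210,276,4)])
e=ray(d,[[560,v] for v in(403,405)],20);print(e)
print(ray(d,[[258,20],[265,200],[262,200]],20))
w=ray(d,[[258,278],[384,278],[265,448],[377,448]],45.2);print(w.round(1),w.mean(0))
E
```

```text
[[96, 83, 62], [92, 78, 55], [75, 58, 40], [50, 34, 20], [54, 37, 23], [55, 35, 20], [61, 44, 29], [61, 41, 22], [63, 45, 29], [58, 45, 31], [24, 26, 25], [30, 28, 28], [25, 27, 25], [20, 21, 20], [26, 28, 27]]
[[95, 81, 59], [93, 81, 58], [64, 52, 35], [55, 37, 25], [52, 39, 21], [58, 40, 27], [65, 43, 31], [63, 40, 28], [61, 42, 27], [62, 41, 28], [60, 40, 26], [63, 45, 27], [59, 40, 24], [68, 56, 51], [78, 77, 71]]
[[175, 167, 160], [178, 169, 161], [130, 86, 53], [136, 92, 57], [135, 93, 58], [134, 93, 59], [139, 93, 59], [142, 97, 64], [141, 97, 62], [141, 98, 60], [136, 91, 59], [82, 57, 34], [99, 84, 63], [91, 77, 57], [201, 171, 127], [208, 178, 129], [208, 178, 129]]
[[198, 192, 181], [195, 187, 178], [195, 187, 177], [192, 183, 175], [190, 182, 172], [132, 92, 63], [137, 97, 66], [133, 95, 63], [131, 91, 62], [140, 101, 67], [146, 100, 66], [150, 105, 69], [147, 105, 69], [100, 73, 51], [109, 95, 71], [107, 89, 68], [212, 183, 134]]
[[564.28160056  35.15851808  20.        ]
 [564.16554034  36.16108736  20.        ]]
[[ 672.6271499  -112.87722473   20.        ]
 [ 676.32552522  -57.05216482   20.        ]
 [ 677.36389771  -57.11742803   20.        ]]
[[677.3 -38.5  45.2]
 [638.9 -36.1  45.2]
 [682.   26.7  45.2]
 [642.4  29.2  45.2]] [660.16960651  -4.67610992  45.2       ]
```

Call:
drive_tool --pt "0 0 0 0 0.001 -0.0015 -1" --pt "0 0 0 0 0.001 -0.0015 -1" --pt "0 0 0 0 0.001 -0.0015 -1" --pt "0 0 0 -0.001 0.001 -0.0015 -1" --pt "0 0 0 -0.002 0.001 -0.0015 -1" --pt "0 0 0 -0.003 0.001 -0.0015 -1" --pt "0 0 0 -0.003 0.001 -0.0015 -1" --pt "0 0 0 -0.003 0.001 -0.0015 -1"

```text
time: 16.9
eef_pos: [659.7, -0.4, 41.9]
orientation: [2.149, -2.288, 0.004]
force: [-1.2, -10.8, 4.1]
opening: 38.3
finger_force: 76.6
```

Call:
drive_tool --pt "0 0 0 -0.001 0 0 -1" --pt "0 0 0 -0.002 0 0 -1" --pt "0 0 0 -0.003 0 0 -1" --pt "0 0 0 -0.003 0 0 -1"

```text
time: 17.3
eef_pos: [659.7, -0.1, 42.2]
orientation: [2.146, -2.287, 0.007]
force: [-0.7, -18.6, 4.2]
opening: 38.5
finger_force: 76.7
```

Call:
drive_tool --pt "0 0 0 0 -0.001 0 -1" --pt "0 0 0 0 -0.002 0 -1" --pt "0 0 0 0 -0.003 0 -1" --pt "0 0 0 0 -0.003 0 -1"

```text
time: 17.7
eef_pos: [660.1, -0.3, 42.0]
orientation: [2.143, -2.283, 0.001]
force: [-12.3, -16.6, 12.6]
opening: 38.3
finger_force: 77.7
```

Call:
drive_tool --pt "0 0 0 0.002 0.001 0 -1" --pt "0 0 0 0.002 0.001 0 -0.5" --pt "0 0 0 0.002 0.001 0 0.3" --pt "0 0 0 0.002 0.001 0 0.5" --pt "0 0 0 0.002 0.001 0 0.5" --pt "0 0 0 0.002 0.001 0 0.5" --pt "0 0 0 0.002 0.001 -0.02 0.5" --pt "0 0 0 0.002 0.001 -0.05 0.5" --pt "0 0 0 0.03 0.02 -0.09 0.5" --pt "0 0 0 0.06 0.04 -0.13 0.5" --pt "0 0 0 0.06 0.04 -0.13 0.5" --pt "0 0 0 0.06 0.04 -0.13 0.5"

```text
time: 18.9
eef_pos: [619.5, -53.4, 173.8]
orientation: [-2.148, 2.287, -0.004]
force: [0.5, 0.3, -0.4]
opening: 63.6
finger_force: 0.0
```

```bash
python3 - <<'E'
from h import *
st();d=grab('wrist');save(d,'w5.png');np.savez('/tmp/w5.npz',**d)
P=cloud(d);h=P[:,:,2];m=(h>40)&(h<50);rects(d,m,44)
E
```

```text
t 18.9 p [619.5 -53.4 173.8] close 176.4 j [ 0.24  0.1   0.01  0.   -1.47 -0.3 ] F [ 0.51  0.32 -0.43] open 63.6 ff 0.0
uv [322. 418.] c [629.1  82.4] wh [ 10.8 149.2] ang 86.2
uv [266. 317.] c [ 6.601e+02 -1.000e-01] wh [67.3 40.2] ang 86.5
```

View pics/w5.png

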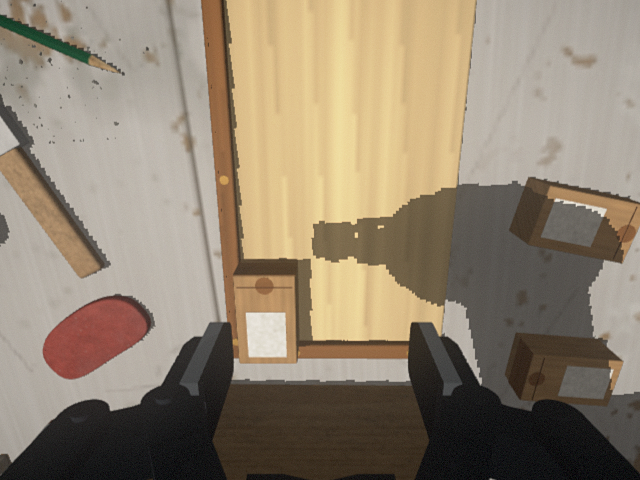

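The box sits in the corner at (660.1, -0.1), angle 86.5°, matching both fences. Next is a closer look at the tiles.

Call:
drive_tool --pt "0 0 -0.5 0.15 0.086 -0.04 0.5" --pt "0 0 -0.5 0.15 0.086 -0.04 0.5" --pt "0 0 -0.5 0.15 0.086 -0.04 0.5" --pt "0 0 -0.5 0.15 0.086 -0.04 0.5" --pt "0 0 -1.1 0.298 0.172 -0.04 0.5" --pt "0 0 -1.1 0.298 0.172 -0.04 0.5" --pt "0 0 -1.1 0.298 0.172 -0.04 0.5" --pt "0 0 -1.1 0.298 0.172 -0.04 0.5" --pt "0 0 -1.634 0.298 0.172 -0.04 0.5" --pt "0 0 -1.634 0.298 0.172 -0.04 0.5" --pt "0 0 -1.634 0.298 0.172 -0.04 0.5" --pt "0 0 -1.634 0.298 0.172 -0.04 0.5" --pt "0 0 -1.634 0.298 0.172 -0.04 0.5" --pt "0 0 -1.634 0.298 0.172 -0.04 0.5"

```text
time: 20.35
eef_pos: [429.1, -339.3, 210.0]
orientation: [-3.141, 0.002, 0.003]
force: [0.2, 0.0, -0.4]
opening: 64.5
finger_force: 0.0
```

```bash
python3 - <<'E'
from h import *
st();d=grab('wrist');save(d,'w6.png');np.savez('/tmp/w6.npz',**d)
hsv=cv2.cvtColor(d['frame'],cv2.COLOR_RGB2HSV);P=cloud(d);h=P[:,:,2]
m=(h>5)&(h<15);m[300:]=0;rects(d,m,8)
m=hsv[:,:,1]>110;m[300:]=0;print('sat');rects(d,m,8)
E
```

```text
t 20.4 p [ 429.1 -339.3  210. ] close -90.1 j [-0.3  -0.1  -0.13 -0.   -1.55  1.87] F [ 0.19  0.02 -0.4 ] open 64.5 ff 0.0
uv [421. 207.] c [ 431.9 -417. ] wh [52.6 34.6] ang 1.6
uv [320. 205.] c [ 433.3 -338.7] wh [52.4 33.9] ang 8.7
uv [229. 202.] c [ 436.2 -268.6] wh [34.1 52.7] ang 85.0
uv [579. 202.] c [ 432.8 -542.9] wh [73.7 88.9] ang 17.2
uv [74. 43.] c [ 549.9 -167.2] wh [105.   56.4] ang 86.4
sat
uv [420. 227.] c [ 416.4 -417.6] wh [20.3 33.2] ang 5.0
uv [230. 221.] c [ 421.9 -267.4] wh [34.2 22. ] ang 90.0
uv [320. 205.] c [ 433.6 -338.6] wh [51.5 33.5] ang 8.9
```

View pics/w6.png

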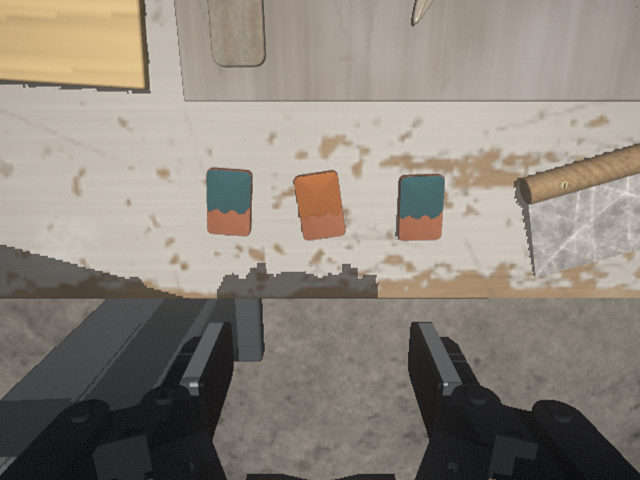

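All three tiles lie right way up, and the middle one has orange glaze on half. They are at (230,202), (320,205) and (421,207). I'll grip the left one first.

Call:
drive_tool --pt "0 0 0.087 0.007 -0.071 0.1 0.5" --pt "0 0 0.087 0.007 -0.071 0.15 0.5" --pt "0 0 0.087 0.007 -0.071 0.15 0.5" --pt "0 0 0.087 0.007 -0.071 0.15 0.5" --pt "0 0 0.087 0.007 -0.071 0.18 0.5" --pt "0 0 0.087 0.007 -0.071 0.193 0.5" --pt "0 0 0.087 0.007 -0.071 0.196 0.5" --pt "0 0 0.087 0.007 -0.071 0.196 0.5" --pt "0 0 0.087 0.007 -0.071 0.196 -0.1" --pt "0 0 0.087 0.007 -0.071 0.196 -1" --pt "0 0 0.087 0.007 -0.071 0.196 -1" --pt "0 0 0.087 0.007 -0.071 0.196 -1" --pt "0 0 0.087 0.007 -0.071 0.196 -1" --pt "0 0 0.087 0.007 -0.071 0.196 -1" --pt "0 0 0.087 0.007 -0.071 0.196 -1" --force 35

```text
time: 21.9
eef_pos: [437.7, -269.5, 18.5]
orientation: [3.137, -0.134, 0.008]
force: [-1.0, 0.9, 7.5]
opening: 33.1
finger_force: 38.6
```

Call:
drive_tool --pt "0 0 0 0 0 -0.02 -1" --pt "0 0 0 0 0 -0.05 -1" --pt "0 0 0 0 0 -0.08 -1" --pt "0 0 0 0 0 -0.08 -1" --pt "0 0 0 0 0 -0.08 -1"

```text
time: 22.4
eef_pos: [436.5, -269.0, 96.9]
orientation: [3.138, -0.135, 0.005]
force: [0.2, -0.1, -0.9]
opening: 32.9
finger_force: 35.0
```

```bash
python3 - <<'E'
from h import *
st();d=grab('wrist');save(d,'w7.png');np.savez('/tmp/w7.npz',**d)
plan(641.5,-74.2,60,86.5)
E
```

```text
t 22.4 p [ 436.5 -269.    96.9] close -94.9 j [-0.16 -0.16 -0.39 -0.   -1.34  1.64] F [ 0.17 -0.05 -0.85] open 32.9 ff 35.0
row [-0.0, -0.001, -0.025] [0.1882, -0.2115, 0.0358]
```

View pics/w7.png

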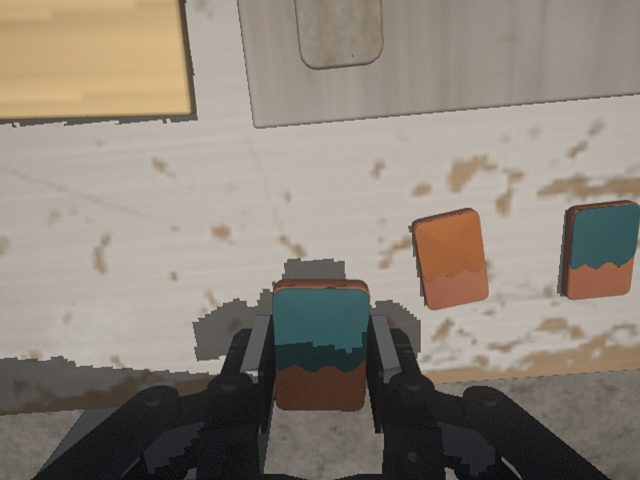

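The tile is held flat between the pads at (320,345). The other two tiles are at (450,258) and (600,250).

```bash
python3 - <<'E'
from h import *
d=dict(np.load('/tmp/w7.npz'));P=cloud(d);print('tile top',np.median(P[300:340,295:350,2]),np.median(P[380:400,295:350,2]))
w=ray(d,[[273,292],[370,290],[275,409],[365,409]],91);print(w.round(1),w.mean(0))
E
```

```text
tile top 87.75123392203713 87.20133272127859
[[ 461.7 -255.4   91. ]
 [ 459.7 -287.5   91. ]
 [ 414.8 -250.4   91. ]
 [ 411.9 -283.4   91. ]] [ 437.03331996 -269.16980747   91.        ]
```

Call:
drive_tool --pt "0 0 -0.025 0.188 -0.2085 0 -1" --pt "0 0 -0.025 0.188 -0.2085 0 -1" --pt "0 0 -0.025 0.188 -0.2085 0 -1" --pt "0 0 -0.025 0.188 -0.2085 0 -1" --pt "0 0 -0.025 0.188 -0.2085 0 -1" --pt "0 0 -0.025 0.188 -0.2085 0 -1" --pt "0 0 -0.025 0.188 -0.2085 0.03 -1" --pt "0 0 -0.025 0.188 -0.2085 0.045 -1" --pt "0 0 -0.025 0.188 -0.2085 0.045 -1" --pt "0 0 -0.025 0.188 -0.2085 0.045 -1" --pt "0 0 -0.025 0.188 -0.2085 0.045 -1" --pt "0 0 -0.025 0.188 -0.2085 0.045 -1"

```text
time: 23.65
eef_pos: [641.4, -77.6, 52.0]
orientation: [-3.14, 0.096, -0.004]
force: [0.3, 0.1, -0.7]
opening: 32.6
finger_force: 35.0
```

```bash
python3 - <<'E'
from h import *
st();d=grab('wrist');np.savez('/tmp/w8.npz',**d);plan(641.5,-77.2,33,86.5);P=cloud(d);print(np.median(P[300:340,295:350,2]))
E
```

```text
t 23.6 p [641.4 -77.6  52. ] close -93.5 j [ 0.19  0.22 -0.08  0.   -1.27  1.32] F [ 0.26  0.12 -0.7 ] open 32.6 ff 35.0
row [-0.0, -0.002, -0.0] [0.0001, -0.0003, 0.0188]
42.83070696264373
```

Call:
drive_tool --pt "0 0 0 0 0 0.012 -1" --pt "0 0 0 0 0 0.018 -1" --pt "0 0 0 0 0 0.02 -1" --pt "0 0 0 0 0 0.02 -1" --pt "0 0 0 0 0 0.02 -1" --pt "0 0 0 0 0 0.02 -1"

```text
time: 24.3
eef_pos: [640.7, -77.3, 30.6]
orientation: [3.14, -0.095, -0.001]
force: [-2.6, 1.1, 5.0]
opening: 32.7
finger_force: 37.1
```

Call:
drive_tool --pt "0 0 0 0.002 0 0 -1" --pt "0 0 0 0.004 0 0 -1" --pt "0 0 0 0.005 0 0 -1" --pt "0 0 0 0.006 0 0 -1" --pt "0 0 0 0.007 0 0 -1" --pt "0 0 0 0.008 0 0 -1" --pt "0 0 0 0.009 0 0 -1" --pt "0 0 0 0.01 0 0 -1" --pt "0 0 0 0.01 0 0 -1"

```text
time: 25.2
eef_pos: [650.6, -78.1, 30.6]
orientation: [3.139, -0.095, -0.001]
force: [-3.5, -0.2, 5.6]
opening: 33.0
finger_force: 37.3
```

Call:
drive_tool --pt "0 0 0 0.001 0 0 -1" --pt "0 0 0 0.002 0 0 -1" --pt "0 0 0 0.003 0 0 -1" --pt "0 0 0 0.003 0 0 -1"

```text
time: 25.6
eef_pos: [651.6, -78.2, 30.6]
orientation: [3.139, -0.095, -0.009]
force: [-12.7, 3.1, 11.0]
opening: 32.8
finger_force: 39.1
```

```bash
python3 - <<'E'
from h import *
st();d=grab('wrist');np.savez('/tmp/w9.npz',**d)
f=d['frame'][200:480,140:500];cv2.imwrite('pics/w9.png',cv2.resize(f,None,fx=2,fy=2)[:,:,::-1])
E
```

```text
t 25.6 p [651.6 -78.2  30.6] close -93.5 j [ 0.18  0.27 -0.06 -0.   -1.24  1.33] F [-12.72   3.06  11.  ] open 32.8 ff 39.1
```

View pics/w9.png

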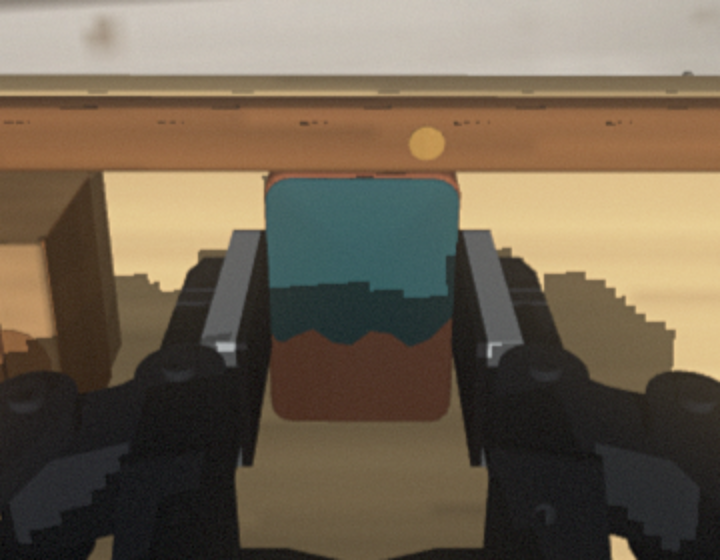

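The picture shows the tile's end flush and square against the back fence. I'll release it and go on to tile 2.

Call:
drive_tool --pt "0 0 0 -0.002 0 0 -1" --pt "0 0 0 -0.002 0 0 0.1" --pt "0 0 0 -0.002 0 0 0.1" --pt "0 0 0 -0.002 0 0 0.1" --pt "0 0 0 -0.002 0 0 0.1" --pt "0 0 0 -0.002 0 -0.02 0.1" --pt "0 0 0 -0.002 0 -0.06 0.1" --pt "0 0 0 -0.03 0 -0.11 0.5" --pt "0 0 -0.213 -0.204 0.273 -0.14 0.5" --pt "0 0 -0.213 -0.204 0.273 -0.14 0.5" --pt "0 0 -0.213 -0.204 0.273 -0.14 0.5" --pt "0 0 -0.213 -0.204 0.273 -0.14 0.5" --pt "0 0 -0.213 -0.204 0.273 -0.14 0.5" --pt "0 0 -0.213 -0.204 0.273 -0.14 0.5" --pt "0 0 -0.213 -0.204 0.273 -0.14 0.5" --pt "0 0 -0.213 -0.204 0.273 -0.14 0.5" --pt "0 0 -0.213 -0.204 0.273 -0.14 0.5" --pt "0 0 -0.213 -0.204 0.273 -0.14 0.5"

```text
time: 27.45
eef_pos: [434.0, -337.6, 170.0]
orientation: [-3.132, -0.24, 0.0]
force: [0.3, -0.4, 0.1]
opening: 64.1
finger_force: 0.0
```

```bash
python3 - <<'E'
from h import *
st();d=grab('wrist');P=cloud(d);h=P[:,:,2]
m=(h>5)&(h<15);m[310:]=0;
for r in rects(d,m,8):
    if 45<max(r[1])<60: 
        a=r[2] if r[1][0]<r[1][1] else r[2]+90
        plan(*r[0],21,a)
E
```

```text
t 27.4 p [ 434.  -337.6  170. ] close -81.2 j [-0.3  -0.09 -0.19 -0.   -1.47  2.02] F [ 0.3  -0.4   0.09] open 64.1 ff 0.0
uv [591. 263.] c [ 431.  -534.9] wh [73.3 71.4] ang 18.3
uv [431. 245.] c [ 431.9 -417. ] wh [52.6 34.9] ang 1.7
uv [322. 227.] c [ 433.3 -338.7] wh [52.  33.9] ang 8.8
uv [81. 25.] c [ 539.9 -174.5] wh [88.4 37.6] ang 86.7
row [-0.0, 0.0, 0.123] [-0.0144, 0.0783, 0.149]
row [-0.0, 0.0, 0.0] [-0.001, 0.0012, 0.149]
```

Call:
drive_tool --pt "0 0 0 -0.001 0.001 0.08 0.5" --pt "0 0 0 -0.001 0.001 0.13 0.5" --pt "0 0 0 -0.001 0.001 0.145 0.5" --pt "0 0 0 -0.001 0.001 0.149 0.5" --pt "0 0 0 -0.001 0.001 0.149 0.5" --pt "0 0 0 -0.001 0.001 0.149 -0.1" --pt "0 0 0 -0.001 0.001 0.149 -1" --pt "0 0 0 -0.001 0.001 0.149 -1" --pt "0 0 0 -0.001 0.001 0.149 -1" --pt "0 0 0 -0.001 0.001 0.149 -1" --pt "0 0 0 -0.001 0.001 0.149 -1" --pt "0 0 0 -0.001 0.001 0.149 -1" --pt "0 0 0 -0.001 0.001 0.13 -1" --pt "0 0 0 -0.001 0.001 0.09 -1" --pt "0 0 0 -0.001 0.001 0.069 -1" --pt "0 0 0 -0.001 0.001 0.069 -1" --pt "0 0 0 -0.001 0.001 0.069 -1" --pt "0 0 0 -0.001 0.001 0.069 -1"

```text
time: 29.3
eef_pos: [432.4, -338.9, 100.5]
orientation: [-3.132, -0.238, 0.001]
force: [0.6, -0.3, -0.1]
opening: 31.9
finger_force: 34.8
```

Call:
drive_tool --pt "0 0 0.215 0.233 -0.168 0 -1" --pt "0 0 0.215 0.233 -0.168 0 -1" --pt "0 0 0.215 0.233 -0.168 0 -1" --pt "0 0 0.215 0.233 -0.168 0 -1" --pt "0 0 0.215 0.233 -0.168 0 -1" --pt "0 0 0.215 0.233 -0.168 0 -1" --pt "0 0 0.215 0.233 -0.168 0.03 -1" --pt "0 0 0.215 0.233 -0.168 0.045 -1" --pt "0 0 0.215 0.233 -0.168 0.045 -1" --pt "0 0 0.215 0.233 -0.168 0.045 -1" --pt "0 0 0.215 0.233 -0.168 0.045 -1" --pt "0 0 0.215 0.233 -0.168 0.045 -1"

```text
time: 30.5
eef_pos: [638.1, -138.5, 58.0]
orientation: [3.14, -0.1, 0.004]
force: [-0.2, -0.9, 0.2]
opening: 31.8
finger_force: 34.8
```

```bash
python3 - <<'E'
from h import *
st();d=grab('wrist');P=cloud(d);print(np.median(P[300:340,295:350,2]),np.median(P[380:400,295:350,2]));save(d,'w10.png')
m=(P[:,:,2]>15)&(P[:,:,2]<70);m[:,:240]=0;m[:,400:]=0;plan(638,-137,32,86.5)
m=(P[:,:,2]>17)&(P[:,:,2]<27);m[300:]=0;rects(d,m,20)
E
```

```text
t 30.5 p [ 638.1 -138.5   58. ] close -93.6 j [ 0.09  0.24 -0.05  0.   -1.28  1.41] F [-0.15 -0.86  0.16] open 31.8 ff 34.8
42.833254094044435 42.29979436156819
row [-0.0, -0.002, -0.002] [-0.0002, -0.0013, 0.0258]
uv [232. 234.] c [ 665.6 -118.9] wh [211.9  40.9] ang 86.4
uv [614. 158.] c [ 689.8 -247.9] wh [115.   27.1] ang 9.9
```

Call:
drive_tool --pt "0 0 0 0 0 0.012 -1" --pt "0 0 0 0 0 0.018 -1" --pt "0 0 0 0 0 0.022 -1" --pt "0 0 0 0 0 0.022 -1" --pt "0 0 0 0 0 0.022 -1" --pt "0 0 0 0 0 0.022 -1"

```text
time: 31.15
eef_pos: [637.4, -137.9, 36.4]
orientation: [3.139, -0.098, -0.0]
force: [-7.5, 3.7, 12.4]
opening: 31.5
finger_force: 36.9
```

Call:
drive_tool --pt "0 0 0 0.002 0 0 -1" --pt "0 0 0 0.004 0 0 -1" --pt "0 0 0 0.005 0 0 -1" --pt "0 0 0 0.006 0 0 -1" --pt "0 0 0 0.007 0 0 -1" --pt "0 0 0 0.008 0 0 -1" --pt "0 0 0 0.009 0 0 -1" --pt "0 0 0 0.01 0 0 -1" --pt "0 0 0 0.01 0 0 -1"

```text
time: 32.05
eef_pos: [647.2, -139.3, 36.4]
orientation: [3.138, -0.098, -0.001]
force: [-7.6, 0.3, 12.3]
opening: 31.6
finger_force: 36.9
```

Call:
drive_tool --pt "0 0 0 0.001 0 0 -1" --pt "0 0 0 0.002 0 0 -1" --pt "0 0 0 0.0025 0 0 -1" --pt "0 0 0 0.0025 0 0 -1"

```text
time: 32.45
eef_pos: [647.5, -139.3, 36.3]
orientation: [3.138, -0.098, -0.01]
force: [-17.5, 3.5, 18.0]
opening: 31.8
finger_force: 37.8
```

```bash
python3 - <<'E'
from h import *
st();d=grab('wrist')
f=d['frame'][200:480,140:500];cv2.imwrite('pics/w11.png',cv2.resize(f,None,fx=2,fy=2)[:,:,::-1])
E
```

```text
t 32.5 p [ 647.5 -139.3   36.3] close -93.6 j [ 0.09  0.28 -0.04  0.   -1.26  1.42] F [-17.47   3.47  18.  ] open 31.8 ff 37.8
```

View pics/w11.png

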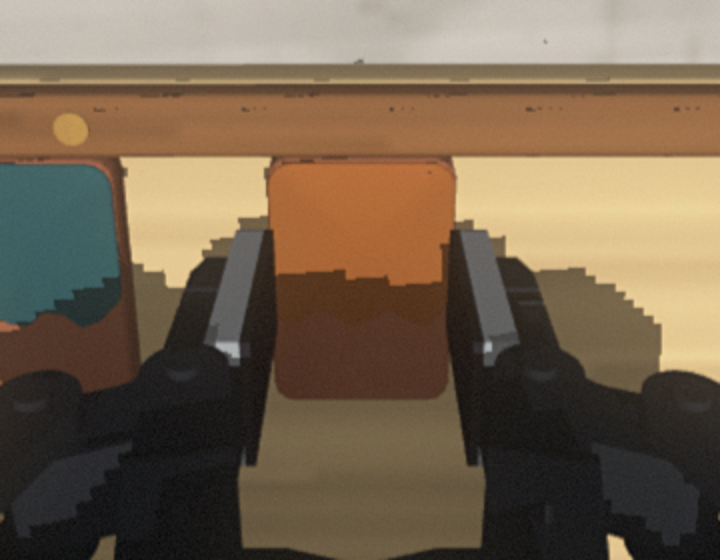

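Tile 2 is flush against the fence and tile 1 is still home beside it. I'll release and go to tile 3.

Call:
drive_tool --pt "0 0 0 -0.002 0 -0.001 -1" --pt "0 0 0 -0.002 0 -0.001 0.1" --pt "0 0 0 -0.002 0 -0.001 0.1" --pt "0 0 0 -0.002 0 -0.001 0.1" --pt "0 0 0 -0.002 0 -0.001 0.1" --pt "0 0 0 -0.002 0 -0.02 0.1" --pt "0 0 0 -0.002 0 -0.06 0.1" --pt "0 0 0 -0.03 0 -0.1 0.5" --pt "0 0 -0.091 -0.196 0.291 -0.13 0.5" --pt "0 0 -0.091 -0.196 0.291 -0.13 0.5" --pt "0 0 -0.091 -0.196 0.291 -0.13 0.5" --pt "0 0 -0.091 -0.196 0.291 -0.13 0.5" --pt "0 0 -0.091 -0.196 0.291 -0.13 0.5" --pt "0 0 -0.091 -0.196 0.291 -0.13 0.5" --pt "0 0 -0.091 -0.196 0.291 -0.13 0.5" --pt "0 0 -0.091 -0.196 0.291 -0.13 0.5" --pt "0 0 -0.091 -0.196 0.291 -0.13 0.5" --pt "0 0 -0.091 -0.196 0.291 -0.13 0.5"

```text
time: 34.3
eef_pos: [436.7, -416.2, 164.0]
orientation: [-3.141, -0.045, 0.0]
force: [0.4, 0.7, -0.4]
opening: 63.8
finger_force: 0.0
```

```bash
python3 - <<'E'
from h import *
st();d=grab('wrist');P=cloud(d);h=P[:,:,2]
m=(h>5)&(h<15);m[310:]=0;
for r in rects(d,m,8):
    if 45<max(r[1])<60: 
        a=r[2] if r[1][0]<r[1][1] else r[2]+90
        plan(*r[0],20,a)
E
```

```text
t 34.3 p [ 436.7 -416.2  164. ] close -88.3 j [-0.43  0.06 -0.06 -0.   -1.46  2.03] F [ 0.38  0.72 -0.38] open 63.8 ff 0.0
uv [322. 235.] c [ 432.3 -417.3] wh [52.2 33.9] ang 1.7
uv [529. 229.] c [ 438.3 -558. ] wh [ 74.9 121.2] ang 15.7
row [-0.0, 0.0, -0.001] [-0.0046, 0.0012, 0.1441]
```

Call:
drive_tool --pt "0 0 0 -0.0045 0.001 0.08 0.5" --pt "0 0 0 -0.0045 0.001 0.13 0.5" --pt "0 0 0 -0.0045 0.001 0.14 0.5" --pt "0 0 0 -0.0045 0.001 0.144 0.5" --pt "0 0 0 -0.0045 0.001 0.144 0.5" --pt "0 0 0 -0.0045 0.001 0.144 -0.1" --pt "0 0 0 -0.0045 0.001 0.144 -1" --pt "0 0 0 -0.0045 0.001 0.144 -1" --pt "0 0 0 -0.0045 0.001 0.144 -1" --pt "0 0 0 -0.0045 0.001 0.144 -1" --pt "0 0 0 -0.0045 0.001 0.144 -1" --pt "0 0 0 -0.0045 0.001 0.144 -1" --pt "0 0 0 -0.0045 0.001 0.13 -1" --pt "0 0 0 -0.0045 0.001 0.09 -1" --pt "0 0 0 -0.0045 0.001 0.064 -1" --pt "0 0 0 -0.0045 0.001 0.064 -1" --pt "0 0 0 -0.0045 0.001 0.064 -1" --pt "0 0 0 -0.0045 0.001 0.064 -1"

```text
time: 36.15
eef_pos: [431.4, -417.6, 99.8]
orientation: [-3.14, -0.044, 0.001]
force: [0.2, 0.9, -0.9]
opening: 32.3
finger_force: 34.9
```

Call:
drive_tool --pt "0 0 0.091 0.2085 -0.213 0 -1" --pt "0 0 0.091 0.2085 -0.213 0 -1" --pt "0 0 0.091 0.2085 -0.213 0 -1" --pt "0 0 0.091 0.2085 -0.213 0 -1" --pt "0 0 0.091 0.2085 -0.213 0 -1" --pt "0 0 0.091 0.2085 -0.213 0 -1" --pt "0 0 0.091 0.2085 -0.213 0.03 -1" --pt "0 0 0.091 0.2085 -0.213 0.045 -1" --pt "0 0 0.091 0.2085 -0.213 0.045 -1" --pt "0 0 0.091 0.2085 -0.213 0.045 -1" --pt "0 0 0.091 0.2085 -0.213 0.045 -1" --pt "0 0 0.091 0.2085 -0.213 0.045 -1"

```text
time: 37.35
eef_pos: [634.6, -199.9, 57.0]
orientation: [3.14, -0.1, 0.004]
force: [-0.4, 0.6, -0.4]
opening: 32.4
finger_force: 34.9
```

```bash
python3 - <<'E'
from h import *
st();d=grab('wrist');P=cloud(d);print(np.median(P[300:340,295:350,2]),np.median(P[380:400,295:350,2]));save(d,'w12.png')
plan(634,-198,32,86.5)
E
```

```text
t 37.4 p [ 634.6 -199.9   57. ] close -93.6 j [-0.01  0.27 -0.02  0.   -1.28  1.51] F [-0.35  0.55 -0.4 ] open 32.4 ff 34.9
43.14549044520547 42.496731863585566
row [0.0, -0.002, -0.002] [-0.0007, -0.0017, 0.0248]
```

Call:
drive_tool --pt "0 0 0 0 0 0.012 -1" --pt "0 0 0 0 0 0.018 -1" --pt "0 0 0 0 0 0.0215 -1" --pt "0 0 0 0 0 0.0215 -1" --pt "0 0 0 0 0 0.0215 -1" --pt "0 0 0 0 0 0.0215 -1"

```text
time: 38.0
eef_pos: [633.9, -199.1, 35.2]
orientation: [3.139, -0.098, -0.001]
force: [-5.7, 2.8, 7.9]
opening: 32.1
finger_force: 36.0
```

Call:
drive_tool --pt "0 0 0 0.002 0 0 -1" --pt "0 0 0 0.004 0 0 -1" --pt "0 0 0 0.005 0 0 -1" --pt "0 0 0 0.006 0 0 -1" --pt "0 0 0 0.007 0 0 -1" --pt "0 0 0 0.008 0 0 -1" --pt "0 0 0 0.009 0 0 -1" --pt "0 0 0 0.01 0 0 -1" --pt "0 0 0 0.01 0 0 -1"

```text
time: 38.9
eef_pos: [643.8, -200.4, 35.2]
orientation: [3.138, -0.098, -0.002]
force: [-5.3, 1.0, 9.4]
opening: 32.6
finger_force: 36.0
```

Call:
drive_tool --pt "0 0 0 0.001 0 0 -1" --pt "0 0 0 0.002 0 0 -1" --pt "0 0 0 0.0025 0 0 -1" --pt "0 0 0 0.0025 0 0 -1"

```text
time: 39.3
eef_pos: [644.1, -200.5, 35.2]
orientation: [3.139, -0.099, -0.01]
force: [-14.8, 2.6, 13.7]
opening: 32.1
finger_force: 36.6
```

Call:
drive_tool --pt "0 0 0 -0.002 0 -0.001 -1" --pt "0 0 0 -0.002 0 -0.001 0.1" --pt "0 0 0 -0.002 0 -0.001 0.1" --pt "0 0 0 -0.002 0 -0.001 0.1" --pt "0 0 0 -0.002 0 -0.001 0.1" --pt "0 0 0 -0.002 0 -0.02 0.1" --pt "0 0 0 -0.002 0 -0.06 0.1" --pt "0 0 0 -0.06 -0.04 -0.13 0.5" --pt "0 0 0 -0.06 -0.1 -0.2 1" --pt "0 0 0 -0.06 -0.1 -0.22 1" --pt "0 0 0 -0.06 -0.1 -0.22 1" --pt "0 0 0 -0.06 -0.1 -0.22 1" --pt "0 0 0 -0.06 -0.1 -0.22 1"

```text
time: 40.6
eef_pos: [593.5, -95.4, 255.6]
orientation: [-3.139, 0.096, -0.005]
force: [0.3, -1.1, -0.6]
opening: 85.8
finger_force: 0.0
```

```bash
python3 - <<'E'
from h import *
st();d=grab('wrist');np.savez('/tmp/w13.npz',**d);save(d,'w13.png');P=cloud(d);h=P[:,:,2]
m=(h>40)&(h<50);m[330:]=0;print('box');rects(d,m,44)
hsv=cv2.cvtColor(d['frame'],cv2.COLOR_RGB2HSV);m=(hsv[:,:,0]>80)&(hsv[:,:,0]<110)&(hsv[:,:,1]>80);m[330:]=0;print('teal');rects(d,m,20)
w=dict(np.load('/tmp/w1.npz'));Q=cloud(w)[0:100,0:285].reshape(-1,3);q=Q[(Q[:,2]>40)&(Q[:,2]<400)];print('chest',q.min(0),q.max(0),np.percentile(q,[2,50,98],axis=0).round())
for n in('top0',):
    t=dict(np.load('/tmp/top0.npz'));Q=cloud(t);q=Q[150:250,140:268].reshape(-1,3);print(np.percentile(q[q[:,2]<400][:,2],[50,90,98]));print([np.round(Q[v,200]) for v in(225,232,238,244,250,256)])
E
```

```text
t 40.6 p [593.5 -95.4 255.6] close -93.5 j [ 0.17  0.04  0.1  -0.   -1.62  1.34] F [ 0.31 -1.09 -0.61] open 85.8 ff 0.0
box
uv [189. 131.] c [660.3  -0. ] wh [66.8 39.5] ang 86.5
uv [ 87. 148.] c [640.2  81. ] wh [  6.8 212.3] ang 86.1
teal
chest [485.31278493  61.04306411  40.00526773] [546.89504303 283.10411942 374.37280412] [[485.  61.  41.]
 [537. 155.  61.]
 [545. 278. 374.]]
[135.50057426 196.92082237 210.22454432]
[array([576., 226., 135.]), array([543., 211., 198.]), array([544., 224., 143.]), array([545., 238.,  79.]), array([545., 253.,  14.]), array([532., 256.,   2.])]
```

View pics/w13.png

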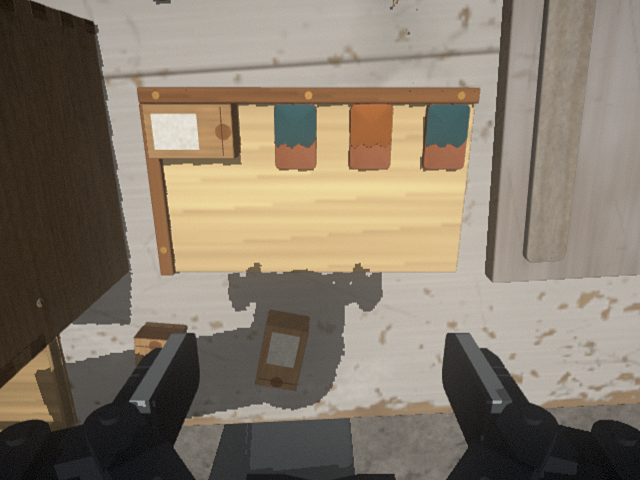

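The board picture shows the box in the corner at (190,131) and three tiles flush on the back fence at (296,137), (370,137) and (446,137). The chest front (x≈543) is too close to the wrist camera, so I'll grip the empty boxes along their length, which puts the camera on the right.

Call:
drive_tool --pt "0 0 0.6 -0.157 0 0 1" --pt "0 0 0.6 -0.157 0 0 1" --pt "0 0 0.6 -0.157 0 0 1" --pt "0 0 0.6 -0.157 0 0 1" --pt "0 0 1.2 -0.157 -0.1 0.05 1" --pt "0 0 1.2 -0.157 -0.1 0.05 1" --pt "0 0 1.2 -0.157 -0.1 0.05 1" --pt "0 0 1.2 -0.157 -0.1 0.05 1" --pt "0 0 1.651 -0.157 -0.155 0.086 1" --pt "0 0 1.651 -0.157 -0.155 0.086 1" --pt "0 0 1.651 -0.157 -0.155 0.086 1" --pt "0 0 1.651 -0.157 -0.155 0.086 1" --pt "0 0 1.651 -0.157 -0.155 0.086 1" --pt "0 0 1.651 -0.157 -0.155 0.086 1"

```text
time: 42.05
eef_pos: [445.9, 67.7, 166.7]
orientation: [2.057, -2.372, -0.001]
force: [-0.9, 0.5, 0.2]
opening: 85.5
finger_force: 0.0
```

```bash
python3 - <<'E'
from h import *
st();d=grab('wrist');P=cloud(d);h=P[:,:,2];save(d,'w14.png')
m=(h>28)&(h<36);
for r in rects(d,m,32):
    if 60<max(r[1])<72 and min(r[1])>36: 
        a=r[2]+90 if r[1][0]<r[1][1] else r[2]
        plan(*r[0],36,a)
m=(h>15)&(h<21);m[:,:330]=0;rects(d,m,18)
E
```

```text
t 42.0 p [445.9  67.7 166.7] close 171.9 j [ 0.6  -0.37 -0.43 -0.   -1.51 -0.74] F [-0.87  0.55  0.18] open 85.5 ff 0.0
uv [218. 438.] c [545.  213.6] wh [79.3  3.5] ang 86.1
uv [129. 306.] c [583.8  94.1] wh [ 65.9 147.7] ang 56.1
uv [322. 239.] c [445.   69.1] wh [40.6 66.1] ang 81.8
uv [285.  38.] c [450.  -48.9] wh [40.1 66. ] ang 75.0
row [0.001, -0.001, 0.0] [-0.0013, 0.0009, 0.131]
row [0.001, -0.001, 0.12] [0.1148, -0.0207, 0.1311]
uv [446. 436.] c [371.6 250.8] wh [85.5  4.9] ang 86.2
uv [385. 369.] c [413.1 179.6] wh [ 6.8 83.4] ang 86.1
```

Call:
drive_tool --pt "0 0 0 -0.001 0.001 0.07 1" --pt "0 0 0 -0.001 0.001 0.11 1" --pt "0 0 0 -0.001 0.001 0.125 1" --pt "0 0 0 -0.001 0.001 0.131 1" --pt "0 0 0 -0.001 0.001 0.131 1" --pt "0 0 0 -0.001 0.001 0.131 -1" --pt "0 0 0 -0.001 0.001 0.131 -1" --pt "0 0 0 -0.001 0.001 0.131 -1" --pt "0 0 0 -0.001 0.001 0.131 -1" --pt "0 0 0 -0.001 0.001 0.131 -1" --pt "0 0 0 -0.001 0.001 0.131 -1" --pt "0 0 0 -0.001 0.001 0.11 -1" --pt "0 0 0 -0.001 0.001 0.07 -1" --pt "0 0 0 -0.001 0.001 0.051 -1" --pt "0 0 0 -0.001 0.001 0.051 -1" --pt "0 0 0 -0.001 0.001 0.051 -1" --force 40

```text
time: 43.7
eef_pos: [445.3, 69.7, 117.2]
orientation: [-2.056, 2.373, 0.001]
force: [0.0, -0.1, -1.5]
opening: 64.6
finger_force: 44.7
```

Call:
drive_tool --pt "0 0 -0.073 -0.1995 0.048 0 -1" --pt "0 0 -0.073 -0.1995 0.048 0 -1" --pt "0 0 -0.073 -0.1995 0.048 0 -1" --pt "0 0 -0.073 -0.1995 0.048 0 -1" --pt "0 0 -0.073 -0.1995 0.048 0 -1" --pt "0 0 -0.073 -0.1995 0.048 0 -1" --pt "0 0 -0.073 -0.1995 0.048 0.02 -1" --pt "0 0 -0.073 -0.1995 0.048 0.045 -1" --pt "0 0 -0.073 -0.1995 0.048 0.045 -1" --pt "0 0 -0.073 -0.1995 0.048 0.045 -1" --pt "0 0 -0.073 -0.1995 0.048 0.045 -1"

```text
time: 44.8
eef_pos: [427.0, 273.5, 73.3]
orientation: [-2.14, 2.297, -0.001]
force: [-0.3, 0.0, -0.1]
opening: 64.2
finger_force: 44.7
```

```bash
python3 - <<'E'
from h import *
st();d=grab('wrist');P=cloud(d);save(d,'w15.png');h=P[:,:,2]
print('top z',np.median(P[340:400,300:340,2]))
plan(425.8,273.3,41,176.1)
E
```

```text
t 44.8 p [427.  273.5  73.3] close 176.0 j [ 0.97 -0.16 -0.43  0.   -1.3  -1.04] F [-0.3   0.02 -0.1 ] open 64.2 ff 44.7
top z 66.79254320293236
row [-0.002, 0.002, -0.002] [0.0006, 0.0012, 0.0324]
```

View pics/w15.png

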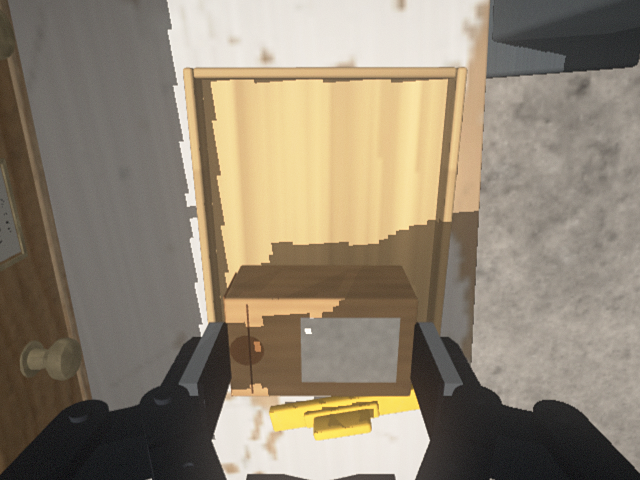

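The box hangs over the left half of the tray at (320,345), inside the walls and clear of the rib. I'll lower and release it.

Call:
drive_tool --pt "0 0 0 0 0.001 0.015 -1" --pt "0 0 0 0 0.001 0.025 -1" --pt "0 0 0 0 0.001 0.0305 -1" --pt "0 0 0 0 0.001 0.0305 -1" --pt "0 0 0 0 0.001 0.0305 -1" --pt "0 0 0 0 0.001 0.0305 0.75" --pt "0 0 0 0 0.001 0.0305 0.75" --pt "0 0 0 0 0.001 0.0305 0.75" --pt "0 0 0 0 0.001 0.0305 0.75" --pt "0 0 0 0 0.001 0.01 0.75" --pt "0 0 0 0 0.001 -0.03 0.75" --pt "0 0 0 0 0.001 -0.08 1"

```text
time: 46.05
eef_pos: [424.3, 272.8, 150.8]
orientation: [2.139, -2.294, 0.001]
force: [0.3, 0.8, 1.0]
opening: 85.0
finger_force: 0.0
```

Call:
drive_tool --pt "0 0 0.192 0.32 -0.045 0 1" --pt "0 0 0.192 0.32 -0.045 0 1" --pt "0 0 0.192 0.32 -0.045 0 1" --pt "0 0 0.192 0.32 -0.045 0 1" --pt "0 0 0.192 0.32 -0.045 0 1" --pt "0 0 0.192 0.32 -0.045 0 1" --pt "0 0 0.192 0.32 -0.045 0 1" --pt "0 0 0.192 0.32 -0.045 0 1" --pt "0 0 0.192 0.32 -0.045 0 1" --pt "0 0 0.192 0.32 -0.045 0 1" --pt "0 0 0.192 0.32 -0.045 0 1"

```text
time: 47.15
eef_pos: [447.8, -47.7, 151.8]
orientation: [1.914, -2.491, -0.0]
force: [0.2, 0.8, 0.6]
opening: 85.5
finger_force: 0.0
```

```bash
python3 - <<'E'
from h import *
st();d=grab('wrist');P=cloud(d);h=P[:,:,2]
m=(h>28)&(h<36);
for r in rects(d,m,32):
    if 60<max(r[1])<72 and min(r[1])>36: 
        a=r[2]+90 if r[1][0]<r[1][1] else r[2]
        plan(*r[0],36,a)
E
```

```text
t 47.1 p [447.8 -47.7 151.8] close 165.1 j [ 0.35 -0.37 -0.45  0.   -1.48 -0.61] F [0.21 0.8  0.63] open 85.5 ff 0.0
uv [225. 456.] c [561.8  95.4] wh [26.6 54.3] ang 84.3
uv [ 50. 370.] c [642.7  -4. ] wh [32.5 74.1] ang 19.8
uv [318. 243.] c [449.8 -49.5] wh [40.4 66.1] ang 75.1
row [0.0, -0.0, -0.0] [0.0012, -0.0024, 0.1158]
```

Call:
drive_tool --pt "0 0 0 0.001 -0.0025 0.06 1" --pt "0 0 0 0.001 -0.0025 0.095 1" --pt "0 0 0 0.001 -0.0025 0.11 1" --pt "0 0 0 0.001 -0.0025 0.116 1" --pt "0 0 0 0.001 -0.0025 0.116 1" --pt "0 0 0 0.001 -0.0025 0.116 -1" --pt "0 0 0 0.001 -0.0025 0.116 -1" --pt "0 0 0 0.001 -0.0025 0.116 -1" --pt "0 0 0 0.001 -0.0025 0.116 -1" --pt "0 0 0 0.001 -0.0025 0.116 -1" --pt "0 0 0 0.001 -0.0025 0.116 -1" --pt "0 0 0 0.001 -0.0025 0.1 -1" --pt "0 0 0 0.001 -0.0025 0.06 -1" --pt "0 0 0 0.001 -0.0025 0.036 -1" --pt "0 0 0 0.001 -0.0025 0.036 -1" --pt "0 0 0 0.001 -0.0025 0.036 -1"

```text
time: 48.8
eef_pos: [450.0, -50.0, 116.0]
orientation: [-1.911, 2.492, 0.0]
force: [0.4, 0.2, -1.8]
opening: 64.3
finger_force: 44.8
```

Call:
drive_tool --pt "0 0 -0.192 -0.247 0.0945 0 -1" --pt "0 0 -0.192 -0.247 0.0945 0 -1" --pt "0 0 -0.192 -0.247 0.0945 0 -1" --pt "0 0 -0.192 -0.247 0.0945 0 -1" --pt "0 0 -0.192 -0.247 0.0945 0 -1" --pt "0 0 -0.192 -0.247 0.0945 0 -1" --pt "0 0 -0.192 -0.247 0.0945 0 -1" --pt "0 0 -0.192 -0.247 0.0945 0.02 -1" --pt "0 0 -0.192 -0.247 0.0945 0.045 -1" --pt "0 0 -0.192 -0.247 0.0945 0.045 -1" --pt "0 0 -0.192 -0.247 0.0945 0.045 -1" --pt "0 0 -0.192 -0.247 0.0945 0.045 -1"

```text
time: 50.0
eef_pos: [423.3, 212.6, 72.2]
orientation: [-2.14, 2.297, -0.001]
force: [-0.0, 0.5, -0.5]
opening: 64.6
finger_force: 44.8
```

```bash
python3 - <<'E'
from h import *
st();d=grab('wrist');P=cloud(d);save(d,'w16.png');h=P[:,:,2]
print('top z',np.median(P[340:400,300:340,2]))
plan(421.8,213.5,41,176.1)
E
```

```text
t 50.0 p [423.3 212.6  72.2] close 176.0 j [ 0.89 -0.26 -0.52  0.   -1.31 -0.96] F [-0.01  0.54 -0.47] open 64.6 ff 44.8
top z 67.22675019722642
row [-0.002, 0.001, -0.002] [-0.0005, 0.0016, 0.0313]
```

Bottom is at 35.2, so I lower it 31 mm, release, and back off to the right for a check.

Call:
drive_tool --pt "0 0 0 0 0.001 0.015 -1" --pt "0 0 0 0 0.001 0.025 -1" --pt "0 0 0 0 0.001 0.0308 -1" --pt "0 0 0 0 0.001 0.0308 -1" --pt "0 0 0 0 0.001 0.0308 -1" --pt "0 0 0 0 0.001 0.0308 0.75" --pt "0 0 0 0 0.001 0.0308 0.75" --pt "0 0 0 0 0.001 0.0308 0.75" --pt "0 0 0 0 0.001 0.0308 0.75" --pt "0 0 0 0 0.001 0.01 0.75" --pt "0 0 0 0 0.001 -0.03 0.75" --pt "0 0 0 0 0.001 -0.08 1" --pt "0 0 0 -0.06 0.001 -0.18 1" --pt "0 0 0 -0.1 0.1 -0.2 1" --pt "0 0 0 -0.2 0.1 -0.2 1" --pt "0 0 0 -0.25 0.12 -0.2 1" --pt "0 0 0 -0.25 0.12 -0.2 1" --pt "0 0 0 -0.25 0.12 -0.2 1" --pt "0 0 0 -0.25 0.12 -0.2 1" --pt "0 0 0 -0.25 0.12 -0.2 1"

```text
time: 52.05
eef_pos: [319.0, 473.1, 269.9]
orientation: [2.145, -2.294, 0.001]
force: [0.1, -0.4, -0.6]
opening: 85.5
finger_force: 0.0
```

```bash
python3 - <<'E'
from h import *
st();t=grab('top');x=cv2.resize(t['frame'][170:345,140:500],None,fx=2.2,fy=2.2,interpolation=cv2.INTER_CUBIC);cv2.imwrite('pics/end.png',x[:,:,::-1])
s=grab('scene');P=cloud(t);h=P[:,:,2]
m=(h>25)&(h<48);m[:,:175]=0;m[:,400:]=0;m[:185]=0;m[320:]=0;rects(t,m,36,60)
c=cv2.resize(s['frame'][120:420,150:450],(600,600));cv2.imwrite('pics/ends.png',c[:,:,::-1])
E
```

```text
t 52.0 p [319.  473.1 269.9] close 176.2 j [ 1.33 -0.03  0.05 -0.   -1.65 -1.4 ] F [ 0.09 -0.37 -0.56] open 85.5 ff 0.0
uv [215. 299.] c [419.7 211.1] wh [42.4 64.5] ang 87.4
uv [190. 298.] c [422.5 271. ] wh [42.7 65.2] ang 86.2
uv [299. 200.] c [658.1   2.1] wh [67.5 44.6] ang 87.3
```

View pics/end.png

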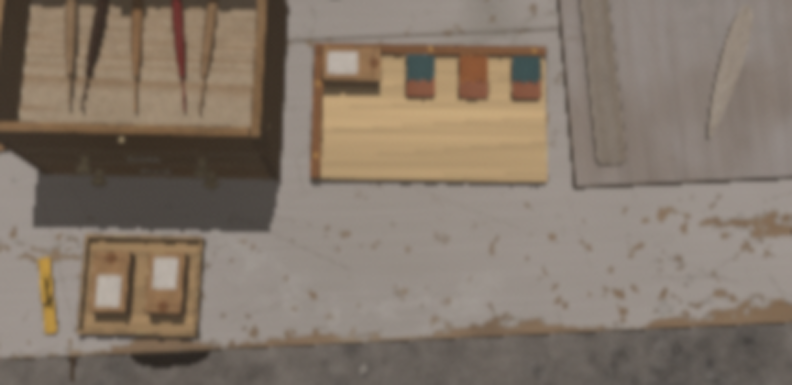

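The final view shows both empties in the tray at (110,285) and (165,285). The full box is in the corner at (345,68), the three tiles are flush on the fence, and the rib is untouched.

```bash
python3 -c "
from h import *
print(order.hand_in())"
```

```text
the job is handed in; nothing more can be done
None
```

I handed the job in at about 52 s: the full box (the right-hand one, about 0.37 kg) is home in the board's corner, all three tiles are flush against the back fence, both empty boxes are in the tray, and no other tools were disturbed in the final picture.

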